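# Put the slicer's cutting inserts away in their latched docks

## Robot

A 7-joint arm with a two-finger parallel gripper is mounted at the origin on a cart in front of the work surface, level with it; the furniture and walls round the work are solid. World frame = base frame: x ahead of the robot, y to its left, z up, the work surface at z = 0. Lengths are in m, angles in rad, forces in N, time in s.
With the tool pointing down it reaches from about 0.4 to 0.85 m from the base axis. Payload 6.9 kg.
Tool frame: the origin (TCP) lies on the centre line of the jaws, within the pads' length; the fingertips stand tips_ahead ahead of it and the grasp point (between the pads) lies 6 mm ahead of it (tips_ahead is the distance from the TCP to the fingertips, in m); z points along the fingers, y is the line along which they close (so a half turn about z gives the same grasp; the last joint's range is limited). The gripper opens to 85 mm and grips with 20 to 120 N. Pads are 22 mm wide; open, the fingers measure 114 mm over their backs; the gripper's body (76 mm by 85 mm) begins 54 mm behind the grasp point. The pads swing forward as they close: fully open they stand 13 mm farther back than shut.
Start: joints at [1.393, 0.507, -0.238, 1.5, 0.126, 1.149, -0.155], TCP at [0.174, -0.6, 0.256] pointing down, gripper open.
Joint ranges: [-3.08, 3.08], [-0.24, 2.05], [-1.43, 1.35], [0, 2.5], [-1.52, 4.66], [0.17, 1.96], [-2.89, 2.89]. Speed limits (rad/s): [2.39, 2.39, 3.14, 3.14, 3.14, 3.14, 3.14].

## Interface

Orientations are given as [roll, pitch, yaw] about the fixed x, y, z axes, in that order (R = Rz(yaw) Ry(pitch) Rx(roll)).
In Python, from bench import read_state, grab_frame, job_done, search_frame, landmark_of, tips_ahead gives the robot as it stands.
- The arm moves only by the tool arm_command, never from a script. Its argument "targets" is one flat list of numbers, 7 for each row, row after row: the shift along the tool's x, y, z each as a share of 500 mm, from -1 to 1, then the turn, a rotation vector about the tool's x, y, z each as a share of pi rad, from -1 to 1, then the closure, from -1 (fully open) to 1 (shut). In form: [tx, ty, tz, rx, ry, rz, gripper, tx, ty, tz, rx, ry, rz, gripper, ...]. A call has 1 to 12 rows; each row shifts and turns the commanded pose from where the row before left it, along the tool's axes as they then stand; what a row does not reach is not made up. A row lasts 1/8 s, in which the tool goes at most 62.5 mm and 10.7 degrees, less where a joint would pass 70% of its speed; a pose out of reach is approached as far as the arm can. A call with a number of a shift or a turn outside -1 to 1 is refused whole. A call with a gripper value outside its range is refused whole. The fingers move at their own pace and stop on an object; the grip force is fixed at half the most. Time passes only in rows, so rows that do not move let the fingers close. It gives the time, the measured TCP pose, the force, the opening and the grip force at its end, in the units of the state.
- read_state(): the state, without advancing time (a new reading comes with each control period).
- grab_frame(name): name is "side" or "top"; returns a dict with "frame" (480x640x3 uint8, red, green, blue), "depth" (480x640 float32, m along the optical axis (not along the pixel's ray), 0 where there is no reading), "mtx" (3x3 intrinsics, pixels), "origin" and "rotation" of the camera in the world. Camera axes: x right, y down, z forward; pixel columns grow to the right and rows downward; lengths in m; the calibration is good to about 2 mm. A picture is of the moment at which its call begins.
- job_done(): hands the job in; it is judged then, once.
Trained networks look in a picture, given as the dict that the camera call returned (one of the last four; its "shot" number tells which), for a name from the list of things; names that differ only in an ending like _2 or _b are one class to them, and where a whole thing is asked for, a point or a joint stands for the part that bears it (a point fixed in the world has none). Each returns a list of dicts, best first, with "conf" (0 to 1); they miss things now and then, are a little off and sometimes report something else, mostly with a low value. They report only what shows in the picture. A call takes as long as a camera call.
- search_frame(picture, query): "pixel" ([column, row] in pixels, amid what is visible of it).
- landmark_of(picture, query): "pixel" ([column, row] in pixels: a listed point, or the origin of a listed thing).
The state is a dict: "clock": time; "joints": joint angles; "qd": joint speeds; "tau": joint torques, N m; "eef_pos": TCP position; "tool_rot": TCP orientation; "ft_force": force on the tool from outside, world axes, zero at the start; "torque": the same for the moment, N m; "opening": finger opening in m; "gripper_force": force on a finger pad.
Only numpy, scipy, OpenCV 4.12 (cv2) and the standard library are available. Lean on these libraries where they do the work, as an engineer would, in place of code of your own. Each camera call takes 0.05 s, during which the arm holds its last target. There are 200 camera calls.

## Task

Put each washed cutting insert away in the dock of its own colour: open the dock's latch, drop the insert's two holes over the two pins so that it lies flat on the block, and push the latch handle down past its dead point until the pad holds the insert. There may be two or three inserts; at the end all three latch handles must be folded fully down, also at an empty dock, and the other things on the worktop left where they are.

Things in the scene. Friction and masses are not known exactly. Their poses are not given: they have to be found in the camera images.
- dock_red: fixed dock with red stripe and handle: pale wood block 159 x 112 x 20 mm, two upright steel pins and a toggle clamp. Origin at worktop height midway below the pins; +z up, +x from the pins to the clamp and handle (away from the robot), +y along the line of pins. Pins at y = +-45 mm, 8 mm thick, 17 mm tall above the block's top (z = 20 mm), top 5 mm tapered to 4 mm
- dock_red_seat (a point): point on top of the red dock's block midway between its pins (dock frame 0, 0, 20 mm): where the middle of the insert's underside must come
- latch_red (a joint): latch handle angle, rad; hinge along dock y at dock frame x 112, z 60 mm. 0: shut at its stop, handle level, pointing to dock +x; grows as it is raised; 1.3: fully open, handle leaning 0.3 from upright. Dead point 0.15: over an insert the pad's spring resists closing from about 0.5 (up to 4 N at the grip), then drives it to the stop below 0.15. Else friction (1 to 2 N) holds it where left
- latch_red_grip (a point): middle of the red plastic sleeve (round, 16 mm thick, 44 mm of it) on the latch handle, 62 mm from the hinge axis; the handle ends 92 mm from the axis. It can be pinched from above, fingers closing along the dock's y, and swung, or pushed
- pad_red: black sprung pad, 14 mm across, on the red latch's clamp arm; origin: middle of its underside. Shut, it presses the insert's top at dock frame x = 23, y = 0 mm with about 10 N. The arm (67 mm, pivot at dock frame x 90, z 44 mm) moves with the handle: raised 1.3 rad at 1.3; with the handle above 1.15 it is clear of the insert's way
- insert_red: red cutting insert, loose, 120 g: plate 60 (x) x 120 (y) x 12 mm with two through holes, 12 mm wide, at x = 0, y = +-45 mm, and a finger tab in the middle of its top, 16 (x) x 14 (y) mm, from 12 to 54 mm above the underside. Origin at the middle of the underside, +z up. A half turn looks alike. May be absent
- dock_yellow: fixed dock with yellow stripe and handle: pale wood block 159 x 112 x 20 mm, two upright steel pins and a toggle clamp. Origin at worktop height midway below the pins; +z up, +x from the pins to the clamp and handle (away from the robot), +y along the line of pins. Pins at y = +-45 mm, 8 mm thick, 17 mm tall above the block's top (z = 20 mm), top 5 mm tapered to 4 mm
- dock_yellow_seat (a point): point on top of the yellow dock's block midway between its pins (dock frame 0, 0, 20 mm): where the middle of the insert's underside must come
- latch_yellow (a joint): latch handle angle, rad; hinge along dock y at dock frame x 112, z 60 mm. 0: shut at its stop, handle level, pointing to dock +x; grows as it is raised; 1.3: fully open, handle leaning 0.3 from upright. Dead point 0.15: over an insert the pad's spring resists closing from about 0.5 (up to 4 N at the grip), then drives it to the stop below 0.15. Else friction (1 to 2 N) holds it where left
- latch_yellow_grip (a point): middle of the yellow plastic sleeve (round, 16 mm thick, 44 mm of it) on the latch handle, 62 mm from the hinge axis; the handle ends 92 mm from the axis. It can be pinched from above, fingers closing along the dock's y, and swung, or pushed
- pad_yellow: black sprung pad, 14 mm across, on the yellow latch's clamp arm; origin: middle of its underside. Shut, it presses the insert's top at dock frame x = 23, y = 0 mm with about 10 N. The arm (67 mm, pivot at dock frame x 90, z 44 mm) moves with the handle: raised 1.3 rad at 1.3; with the handle above 1.15 it is clear of the insert's way
- insert_yellow: yellow cutting insert, loose, 120 g: plate 60 (x) x 120 (y) x 12 mm with two through holes, 12 mm wide, at x = 0, y = +-45 mm, and a finger tab in the middle of its top, 16 (x) x 14 (y) mm, from 12 to 54 mm above the underside. Origin at the middle of the underside, +z up. A half turn looks alike. May be absent
- dock_blue: fixed dock with blue stripe and handle: pale wood block 159 x 112 x 20 mm, two upright steel pins and a toggle clamp. Origin at worktop height midway below the pins; +z up, +x from the pins to the clamp and handle (away from the robot), +y along the line of pins. Pins at y = +-45 mm, 8 mm thick, 17 mm tall above the block's top (z = 20 mm), top 5 mm tapered to 4 mm
- dock_blue_seat (a point): point on top of the blue dock's block midway between its pins (dock frame 0, 0, 20 mm): where the middle of the insert's underside must come
- latch_blue (a joint): latch handle angle, rad; hinge along dock y at dock frame x 112, z 60 mm. 0: shut at its stop, handle level, pointing to dock +x; grows as it is raised; 1.3: fully open, handle leaning 0.3 from upright. Dead point 0.15: over an insert the pad's spring resists closing from about 0.5 (up to 4 N at the grip), then drives it to the stop below 0.15. Else friction (1 to 2 N) holds it where left
- latch_blue_grip (a point): middle of the blue plastic sleeve (round, 16 mm thick, 44 mm of it) on the latch handle, 62 mm from the hinge axis; the handle ends 92 mm from the axis. It can be pinched from above, fingers closing along the dock's y, and swung, or pushed
- pad_blue: black sprung pad, 14 mm across, on the blue latch's clamp arm; origin: middle of its underside. Shut, it presses the insert's top at dock frame x = 23, y = 0 mm with about 10 N. The arm (67 mm, pivot at dock frame x 90, z 44 mm) moves with the handle: raised 1.3 rad at 1.3; with the handle above 1.15 it is clear of the insert's way
- insert_blue: blue cutting insert, loose, 120 g: plate 60 (x) x 120 (y) x 12 mm with two through holes, 12 mm wide, at x = 0, y = +-45 mm, and a finger tab in the middle of its top, 16 (x) x 14 (y) mm, from 12 to 54 mm above the underside. Origin at the middle of the underside, +z up. A half turn looks alike. May be absent
- salt_shaker: salt shaker 44 x 44 x 90 mm; bystander, to be left alone; origin at the middle of its underside
- tin_tomato: squat dark blue and gold tin 75 x 75 x 58 mm; bystander, to be left alone; origin at the middle of its underside
- garlic: garlic bulb 53 mm; bystander, to be left alone; origin at the middle of its underside
- peeler: yellow-handled peeler 170 x 25 x 18 mm; bystander, to be left alone; origin at the middle of its underside
- sardines: flat turquoise fish tin 63 x 105 x 26 mm; bystander, to be left alone; origin at the middle of its underside

How it is judged:
At the end, for the whole second after the job is handed in: Every insert present is over both pins of its own colour's dock, flat on the block (within 3.5 mm in height, 5 mm sideways), at rest and pressed by that dock's pad with over 4 N; all three latch handles, also at an empty dock, are below 0.08 rad (horizontal distance between insert_red and dock_red_seat below 0.005 m and z of insert_red in the frame of dock_red_seat between -0.003 and 0.0035 m and angle between the z axis of insert_red and the z axis of dock_red, either way round below 0.06 rad and angle between the y axis of insert_red and the y axis of dock_red, either way round below 0.08 rad and linear speed of each of insert_red, insert_yellow, insert_blue below 0.02 m/s and contact force between pad_red and insert_red above 4 N and value of joint each of latch_red, latch_yellow, latch_blue below 0.08 rad and horizontal distance between insert_yellow and dock_yellow_seat below 0.005 m and z of insert_yellow in the frame of dock_yellow_seat between -0.003 and 0.0035 m and angle between the z axis of insert_yellow and the z axis of dock_yellow, either way round below 0.06 rad and angle between the y axis of insert_yellow and the y axis of dock_yellow, either way round below 0.08 rad and contact force between pad_yellow and insert_yellow above 4 N and horizontal distance between insert_blue and dock_blue_seat below 0.005 m and z of insert_blue in the frame of dock_blue_seat between -0.003 and 0.0035 m and angle between the z axis of insert_blue and the z axis of dock_blue, either way round below 0.06 rad and angle between the y axis of insert_blue and the y axis of dock_blue, either way round below 0.08 rad and contact force between pad_blue and insert_blue above 4 N); the robot touches nothing.
It fails at once if a bystander is moved by more than 40 mm (distance of any of salt_shaker, tin_tomato, garlic, peeler, sardines from where it was at the start of the episode above 0.04 m).
Of insert_red, insert_yellow, insert_blue only 2 to 3 are there at a start; the rules pass over those that are not, and their reading is None.
At some moment in a run one of insert_red, insert_yellow, insert_blue may be knocked a few centimetres aside while the robot is not near it.
It also fails if it takes over 210 s, if anything falls off the work surface, if the arm or the gripper's body presses on something with over 40 N, if the wrist force passes 120 N, or if a joint passes its speed limit or range.

## Working session

There is one attempt and no reset: what is moved stays moved. The work goes in short steps, Python scripts to look and compute and a tool call to move; the robot and the scene stay as the last step left them, time stands still between calls to the robot, and variables do not carry over. Pictures are saved under pics/ and viewed, at most 14 in all, crops included, and the job is handed in when it is done.

Besides the shell and the picture viewer there is one more tool, called after "Emit:" in YAML: its name, and indented under it one key for each argument. arm_command: Moves the arm, as the interface text tells. Shift numbers are shares of 500 mm and turn numbers shares of pi rad, none past 1 either way. Its arguments: {"type":"object","properties":{"targets":{"type":"array"}},"required":["targets"]}

```bash
ls; mkdir -p pics; python3 - <<'E'
from bench import *
import cv2,numpy as np
s=read_state(); print({k:np.round(v,3) for k,v in s.items()})
print(tips_ahead if not callable(tips_ahead) else tips_ahead())
ims=[]
for n in("top","side"):
    f=grab_frame(n); print(n,f["mtx"].round(1).tolist(),np.round(f["origin"],3),np.round(f["rotation"],3).tolist())
    cv2.imwrite(f"pics/{n}0.png",f["frame"][:,:,::-1])
E
```

```text
pics
{'clock': np.float64(0.0), 'joints': array([ 1.393,  0.508, -0.238,  1.501,  0.126,  1.149, -0.155]), 'qd': array([-0.001, -0.001,  0.   , -0.001, -0.   ,  0.001, -0.   ]), 'tau': array([-2.0000e-03, -6.2061e+01, -2.1870e+00, -2.4966e+01,  1.3000e-02,
        1.2000e-02,  0.0000e+00]), 'eef_pos': array([ 0.174, -0.6  ,  0.255]), 'tool_rot': array([-3.14 ,  0.   ,  0.283]), 'ft_force': array([ 0.371, -1.145,  0.503]), 'torque': array([0.011, 0.021, 0.043]), 'gripper_force': np.float64(0.0), 'opening': np.float64(0.085)}
0.025
top [[484.5, 0.0, 314.2], [0.0, 484.5, 232.6], [0.0, 0.0, 1.0]] [ 0.488 -0.002  1.451] [-3.044, -0.003, -1.554]
side [[603.2, 0.0, 326.6], [0.0, 603.2, 243.1], [0.0, 0.0, 1.0]] [ 0.27  -0.594  1.32 ] [-2.645, -0.006, -0.505]
```

View pics/top0.png

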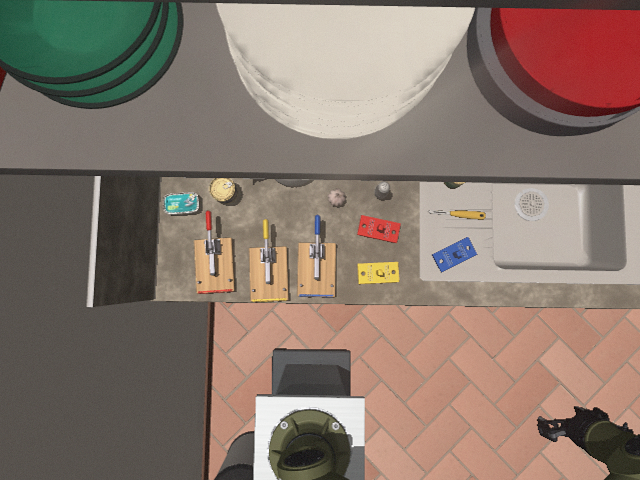

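View pics/side0.png

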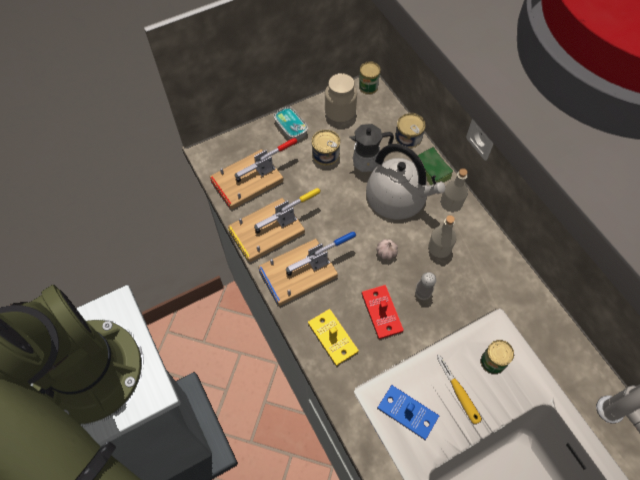

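All three inserts are present: yellow at (379,272), red at (379,229) and blue on the drainboard at (455,254) in the top view. The docks stand at columns 215, 268 and 317, and their latches look shut.

```bash
cat > h.py <<'E'
from bench import *
import cv2,numpy as np
from scipy.spatial.transform import Rotation as R
def Rm(f): return R.from_euler('xyz',f["rotation"]).as_matrix()
def ray(f,p): return Rm(f)@np.linalg.solve(f["mtx"],[p[0],p[1],1.])
def onplane(f,p,z):
    d=ray(f,p); o=np.array(f["origin"]); return o+d*(z-o[2])/d[2]
def tri(fs,ps):
    A=0;b=0
    for f,p in zip(fs,ps):
        d=ray(f,p); d/=np.linalg.norm(d); P=np.eye(3)-np.outer(d,d); A=A+P; b=b+P@np.array(f["origin"])
    return np.linalg.solve(A,b)
def proj(f,X):
    c=Rm(f).T@(np.asarray(X)-f["origin"]); u=f["mtx"]@c; return u[:2]/u[2]
def cloud(f):
    v,u=np.mgrid[:480,:640]; d=np.stack([u,v,np.ones_like(u)],-1)@np.linalg.inv(f["mtx"]).T
    X=(d*f["depth"][...,None])@Rm(f).T+f["origin"]; X[f["depth"]==0]=np.nan; return X
def mask(f,c):
    h=cv2.cvtColor(f["frame"],cv2.COLOR_RGB2HSV).astype(int); H,S,V=h[...,0],h[...,1],h[...,2]
    m={'red':((H<6)|(H>174)),'yellow':(H>22)&(H<33),'blue':(H>105)&(H<120)}[c]
    return m&(S>150)&(V>70)
def rect(f,c,near,z=.012,rad=.09):
    """insert pose from mask points whose depth height is at plate top"""
    X=cloud(f); m=mask(f,c)&(np.hypot(X[...,0]-near[0],X[...,1]-near[1])<rad)
    m=cv2.morphologyEx(m.astype(np.uint8),cv2.MORPH_OPEN,np.ones((3,3)))
    n,l,s,_=cv2.connectedComponentsWithStats(m); k=1+np.argmax(s[1:,4]); m=(l==k)
    zz=np.nanmedian(X[m][:,2]); vv,uu=np.nonzero(m)
    P=np.array([onplane(f,p,z)[:2] for p in zip(uu,vv)])
    r=cv2.minAreaRect((P*1000).astype(np.float32)); b=cv2.boxPoints(r)
    e=[b[1]-b[0],b[2]-b[1]]; e=max(e,key=np.linalg.norm); a=np.arctan2(e[1],e[0])
    return np.array(r[0])/1000,np.array(r[1]).round(1),((a+np.pi/2)%np.pi)-np.pi/2,zz
E
python3 - <<'E'
from h import *
fs=[grab_frame("top"),grab_frame("side")]
for c in('red','yellow','blue'):
  for n in('insert_%s','dock_%s','dock_%s_seat','latch_%s_grip','pad_%s'):
    q=n%c; L=[landmark_of(f,q) for f in fs]
    if all(L):
        L=[l[0] for l in L]; ps=[l["pixel"] for l in L]; X=tri(fs,ps)
        print(q,X.round(4),[np.round(p,1).tolist() for p in ps],[round(l["conf"],2) for l in L],'resid px',[np.round(proj(f,X)-p,1).tolist() for f,p in zip(fs,ps)])
        if n=='insert_%s':
            for f in fs: print('   rect',rect(f,c,X))
    else: print(q,[len(l) for l in L])
for q in('salt_shaker','tin_tomato','garlic','peeler','sardines'):
    L=[landmark_of(f,q) for f in fs]; print(q,[ (np.round(l[0]["pixel"]),round(l[0]["conf"],2),onplane(f,l[0]["pixel"],0).round(3)) for f,l in zip(fs,L) if l])
# overhang height
X=cloud(fs[0]); print('overhang',X[165,[100,300,550]].round(3))
for i,f in enumerate(fs):
    cs={0:(190,310,150,420),1:(100,380,190,480)}[i]
    im=f["frame"][cs[0]:cs[1],cs[2]:cs[3],::-1]; cv2.imwrite(f"pics/c{i}.png",cv2.resize(im,None,fx=2.9 if i==0 else 2.1,fy=2.9 if i==0 else 2.1,interpolation=cv2.INTER_CUBIC))
E
```

```text
insert_red [ 0.6419 -0.1935  0.0047] [[377.5, 229.4], [379.1, 311.4]] [0.61, 0.83] resid px [[-0.1, 0.2], [0.2, -0.0]]
   rect (array([ 0.64031415, -0.2146557 ]), array([80.5, 60.4]), np.float32(1.3751582), np.float64(0.011829832442321386))
   rect (array([ 0.64537408, -0.19787462]), array([123.3,  61.2]), np.float32(1.3747507), np.float64(0.012793863007808937))
dock_red [0.4759 0.282  0.0033] [[216.6, 283.6], [231.1, 190.6]] [0.92, 0.72] resid px [[0.5, -1.2], [-1.4, 0.1]]
dock_red_seat [0.4821 0.2834 0.0319] [[214.4, 281.2], [231.2, 183.1]] [0.56, 0.63] resid px [[0.4, -0.9], [-1.1, 0.1]]
latch_red_grip [0.6654 0.3043 0.0548] [[208.7, 215.8], [288.4, 144.6]] [0.44, 0.59] resid px [[-0.4, 1.0], [1.2, -0.2]]
pad_red [0, 1]
insert_yellow [ 0.51   -0.1874  0.0058] [[375.7, 272.4], [327.0, 335.2]] [0.94, 0.65] resid px [[-0.5, 1.2], [1.7, -0.3]]
   rect (array([ 0.5134278 , -0.19506195]), array([56.1, 35.9]), np.float32(0.017052293), np.float64(0.011368234977255476))
   rect (array([ 0.51504181, -0.19639349]), array([ 61.6, 122.3]), np.float32(-1.503636), np.float64(0.01257656903672677)
[... 209 characters left out ...]
d px [[0.1, -0.3], [-0.3, 0.0]]
latch_yellow_grip [0.6327 0.1396 0.068 ] [[264.3, 228.4], [308.0, 193.1]] [0.61, 0.62] resid px [[-0.0, 0.1], [0.1, -0.0]]
pad_yellow [0, 2]
insert_blue [ 0.5714 -0.42    0.0081] [[453.4, 254.3], [406.2, 411.7]] [0.77, 0.85] resid px [[0.0, -0.0], [-0.0, 0.0]]Traceback (most recent call last):
  File "<stdin>", line 10, in <module>
  File "h.py", line 26, in rect
    n,l,s,_=cv2.connectedComponentsWithStats(m); k=1+np.argmax(s[1:,4]); m=(l==k)
                                                     ~~~~~~~~~^^^^^^^^^
    return _wrapfunc(a, 'argmax', axis=axis, out=out, **kwds)
    return bound(*args, **kwds)
ValueError: attempt to get argmax of an empty sequence
```

```bash
python3 - <<'E'
s=open('h.py').read()
s=s.replace("(H>105)&(H<120)}[c]","(H>100)&(H<125)}[c]").replace("(S>150)&(V>70)","(S>(90 if c=='blue' else 130))&(V>50)")
s=s.replace("cv2.MORPH_OPEN","cv2.MORPH_CLOSE")
open('h.py','w').write(s)
E
python3 - <<'E'
from h import *
fs=[grab_frame("top"),grab_frame("side")]
for c,n in(('red',(.642,-.197)),('yellow',(.512,-.195)),('blue',(.571,-.42))):
    for f in fs: print(c,'rect',rect(f,c,n))
for q in('salt_shaker','tin_tomato','garlic','peeler','sardines'):
    L=[landmark_of(f,q) for f in fs]; print(q,[ (np.round(l[0]["pixel"]),round(l[0]["conf"],2),onplane(f,l[0]["pixel"],0).round(3)) for f,l in zip(fs,L) if l])
X=cloud(fs[0]); print('overhang',X[165,[100,300,550]].round(3),X[174,300].round(3),X[179,300])
for c,g in(('red',[0.4821,0.2834]),('yellow',[.4612,.1229])):
    m=(abs(X[...,0]-g[0])<.03)&(abs(X[...,1]-g[1])<.03); print(c,'block top z',np.nanmedian(X[m][:,2]))
for i,f in enumerate(fs):
    cs={0:(190,310,150,420),1:(100,380,190,480)}[i]
    im=f["frame"][cs[0]:cs[1],cs[2]:cs[3],::-1]; cv2.imwrite(f"pics/c{i}.png",cv2.resize(im,None,fx=2.9 if i==0 else 2.1,fy=2.9 if i==0 else 2.1,interpolation=cv2.INTER_CUBIC))
L=[landmark_of(f,q) for q in ('dock_blue_seat','latch_blue_grip') for f in fs]; print([l[0]["pixel"] for l in L if l])
E
```

```text
red rect (array([ 0.64409125, -0.19618585]), array([120.6,  61.4]), np.float32(1.3757986), np.float64(0.011409734099897761))
red rect (array([ 0.64542456, -0.19782458]), array([123.7,  62. ]), np.float32(1.3746063), np.float64(0.012675320337596219))
yellow rect (array([ 0.51367969, -0.1941015 ]), array([ 59.5, 119.2]), np.float32(-1.5041012), np.float64(0.01188607004203901))
yellow rect (array([ 0.51499023, -0.19635547]), array([ 62.1, 122.7]), np.float32(-1.5095278), np.float64(0.012391717115371015))
blue rect (array([ 0.57194769, -0.42023355]), array([ 57.9, 120.4]), np.float32(-1.0965761), np.float64(0.015255465878245111))
blue rect (array([ 0.57405511, -0.42152084]), array([ 60.2, 118.7]), np.float32(-1.0976733), np.float64(0.016724179456707455))
salt_shaker [(array([226., 192.]), 0.65, array([0.749, 0.265, 0.   ])), (array([423., 293.]), 0.74, array([ 0.759, -0.202,  0.   ]))]
tin_tomato [(array([226., 193.]), 0.71, array([0.747, 0.264, 0.   ])), (array([324., 154.]), 0.67, array([0.75 , 0.271, 0.   ]))]
garlic [(array([338., 196.]), 0.74, array([ 0.743, -0.073,  0.   ])), (array([386., 254.]), 0.79, array([ 0.736, -0.071,  0.   ]))]
peeler [(array([456., 214.]), 0.7, array([ 0.694, -0.431,  0.   ])), (array([457., 388.]), 0.68, array([ 0.698, -0.429,  0.   ]))]
sardines [(array([184., 202.]), 0.62, array([0.715, 0.392, 0.   ])), (array([290., 125.]), 0.86, array([0.715, 0.404, 0.   ]))]
overhang [[ 0.632  0.276  0.834]
 [ 0.636  0.017  0.834]
 [ 0.642 -0.308  0.833]] [0.626 0.017 0.826] [0.78170663 0.04042257 0.05365211]
red block top z 0.019656220566334426
yellow block top z 0.019380834074381736
[[279.9, 279.5], [316.8, 225.2], [341.7, 242.0]]
```

View pics/c1.png

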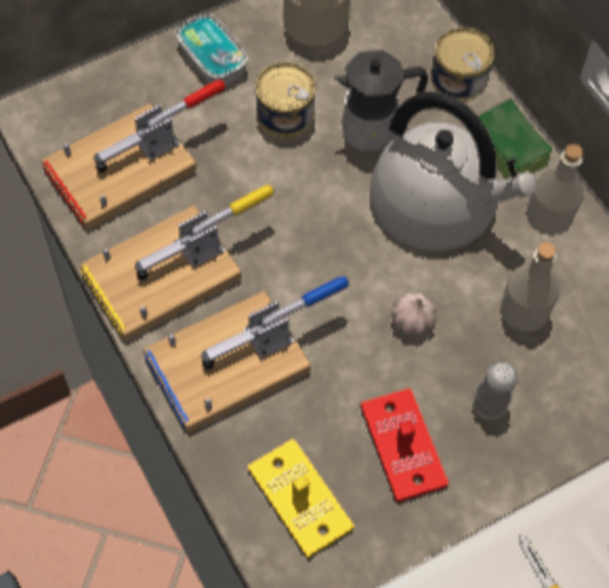

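View pics/c0.png

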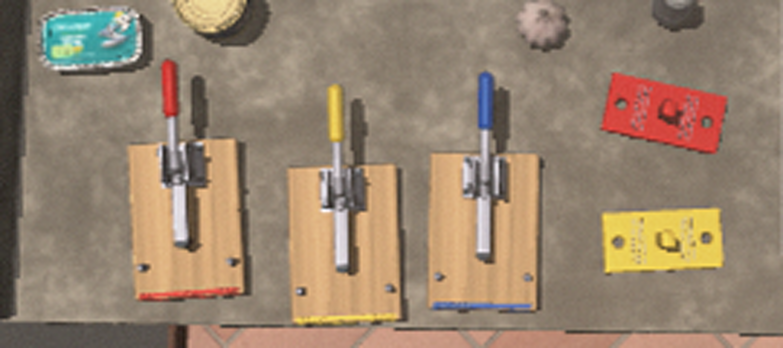

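The side crop shows all three handles shut. Each dock has two grey pins near its front edge, e.g. red at about (67,150) and (103,202) in that crop. Next I refine the pins and grips.

```bash
cat > docks.py <<'E'
from h import *
P={'red':[[(144,267),(234,262)],[(67,150),(103,202)]],'yellow':[[(301,291),(389,289)],[(107,254),(143,314)]],'blue':[[(439,276),(528,277)],[(173,340),(208,405)]]}
def pin(f,p,r=5):
    u,v=np.round(p).astype(int); u0,v0=u-r,v-r
    S=cv2.cvtColor(f["frame"],cv2.COLOR_RGB2HSV)[v0:v0+2*r+1,u0:u0+2*r+1,1].astype(float)
    w=np.clip(np.median(S)-20-S,0,None); yy,xx=np.mgrid[:2*r+1,:2*r+1]
    w*=np.hypot(xx-r,yy-r)<=r
    return np.array([u0+(w*xx).sum()/w.sum(),v0+(w*yy).sum()/w.sum()]),(w>20).sum()
if __name__=="__main__":
  fs=[grab_frame("top"),grab_frame("side")]
  for c in P:
    pts=[]
    for k in(0,1):
        ps=[]
        for i,(o,s) in enumerate([((150,190),2.9),((190,100),2.1)]):
            q,n=pin(fs[i],np.array(P[c][i][k])/s+np.array(o)-.3); q,n=pin(fs[i],q,4); ps.append(q)
        X=tri(fs,ps); pts.append(X); print(c,k,X.round(4),'top@.029',onplane(fs[0],ps[0],.029)[:2].round(4),'side@.029',onplane(fs[1],ps[1],.029)[:2].round(4),n)
    d=pts[0]-pts[1]; print('  len',np.linalg.norm(d[:2]).round(4),'yaw',np.arctan2(-d[0],d[1]).round(3),'mid',((pts[0]+pts[1])/2).round(4))
    for i,f in enumerate(fs): # handle sleeve pixels
        m=mask(f,c); X=cloud(f); m&=(X[...,2]>.04)&(X[...,2]<.2)&(X[...,0]>.55)&(X[...,1]>-.05); print('  sleeve',i,m.sum(),np.nanmean(X[m],0).round(4),'std',np.nanstd(X[m],0).round(4))
E
python3 docks.py
```

```text
red 0 [0.4783 0.3373 0.026 ] top@.029 [0.4764 0.3373] side@.029 [0.4796 0.3344] 0
red 1 [0.4859 0.242  0.0285] top@.029 [0.4849 0.2423] side@.029 [0.4867 0.2413] 11
  len 0.0956 yaw 0.08 mid [0.4821 0.2897 0.0272]
  sleeve 0 90 [0.6552 0.302  0.0668] std [0.0154 0.004  0.0029]
  sleeve 1 108 [0.6566 0.2989 0.0679] std [0.0155 0.0044 0.0035]
yellow 0 [0.4576 0.178  0.0229] top@.029 [0.4557 0.178 ] side@.029 [0.4587 0.1736] 2
yellow 1 [0.4619 0.0794 0.0329] top@.029 [0.4612 0.0799] side@.029 [0.4631 0.0812] 13
  len 0.0987 yaw 0.044 mid [0.4597 0.1287 0.0279]
  sleeve 0 43 [0.6296 0.1378 0.0688] std [0.014  0.0026 0.0028]
  sleeve 1 114 [0.6331 0.1336 0.0691] std [0.0153 0.0042 0.0031]
blue 0 [0.4746 0.0344 0.0306] top@.029 [0.4734 0.0348] side@.029 [0.4759 0.0347] 8
blue 1 [ 0.4735 -0.0636  0.0429] top@.029 [ 0.4738 -0.0644] side@.029 [ 0.4753 -0.0576] 12
  len 0.0979 yaw -0.011 mid [ 0.474  -0.0146  0.0368]
  sleeve 0 92 [ 0.6475 -0.0114  0.0677] std [0.0154 0.004  0.0033]
  sleeve 1 121 [ 0.6486 -0.0141  0.0689] std [0.016  0.0038 0.0027]
```

Emit:
arm_command:
  targets: [0, 0, 0, 0, 0, 0.045, -1, 0, 0, 0, 0, 0, 0.045, -1, 0.072, -0.091, 0, 0, 0, 0, -1, 0.072, -0.091, 0, 0, 0, 0, -1, 0.072, -0.091, 0, 0, 0, 0, -1, 0.072, -0.091, 0, 0, 0, 0, -1, 0.072, -0.091, 0, 0, 0, 0, -1, 0.072, -0.091, 0, 0, 0, 0, -1, 0.072, -0.091, 0, 0, 0, 0, -1, 0.072, -0.091, 0, 0, 0, 0, -1, 0.072, -0.091, 0, 0, 0, 0, -1, 0.072, -0.091, 0, 0, 0, 0, -1]

```text
clock: 3.7
eef_pos: [0.5354, -0.1437, 0.2565]
tool_rot: [3.141, -0.001, -0.0]
ft_force: [0.7, -0.5, -0.4]
opening: 0.0855
gripper_force: 0.0
```

Emit:
arm_command:
  targets: [0.075, -0.087, 0, 0, 0, 0, -1, 0.075, -0.087, 0, 0, 0, 0, -1, 0.075, -0.087, 0, 0, 0, 0, -1, 0, 0, 0.1, 0, 0, 0, -1, 0, 0, 0.1, 0, 0, 0, -1, 0, 0, 0.1, 0, 0, 0, -1, 0, 0, 0.08, 0, 0, 0, -1, 0, 0, 0, 0, 0, 0, 1, 0, 0, 0, 0, 0, 0, 1, 0, 0, 0, 0, 0, 0, 1, 0, 0, 0, 0, 0, 0, 1]

```text
clock: 5.08
eef_pos: [0.648, -0.012, 0.0682]
tool_rot: [-3.138, -0.003, 0.001]
ft_force: [0.8, -5.1, 1.0]
opening: 0.0141
gripper_force: 58.6
```

Emit:
arm_command:
  targets: [-0.0024, 0, -0.0246, 0, 0, 0, 1, -0.0074, 0, -0.0236, 0, 0, 0, 1, -0.012, 0, -0.0218, 0, 0, 0, 1, -0.016, 0, -0.019, 0, 0, 0, 1, -0.0195, 0, -0.0154, 0, 0, 0, 1, -0.0165, 0, -0.0088, 0, 0, 0, 1, -0.014, 0, -0.0052, 0, 0, 0, 1, 0, 0, 0, 0, 0, 0, 1]

```text
clock: 6.08
eef_pos: [0.6024, -0.0147, 0.1263]
tool_rot: [3.141, 0.0, 0.0]
ft_force: [-1.4, 0.3, 0.2]
opening: -0.0002
gripper_force: 0.7
```

The fingers closed on nothing, so the sleeve slipped out of them. I'll look at where it stands.

```bash
python3 - <<'E'
from h import *
fs=[grab_frame("top"),grab_frame("side")]
for c in('red','yellow','blue'):
    for i,f in enumerate(fs):
        m=mask(f,c); X=cloud(f); m&=(X[...,2]>.04)&(X[...,2]<.3)&(X[...,0]>.55)&(X[...,1]>-.05); print(c,i,m.sum(),np.nanmean(X[m],0).round(4),'min',np.nanmin(X[m],0).round(3),'max',np.nanmax(X[m],0).round(3))
cv2.imwrite("pics/b1.png",cv2.resize(fs[1]["frame"][150:350,240:460,::-1],None,fx=2.7,fy=2.7,interpolation=cv2.INTER_CUBIC))
E
```

```text
red 0 90 [0.6552 0.3019 0.0672] min [0.628 0.295 0.058] max [0.681 0.31  0.076]<stdin>:5: RuntimeWarning: Mean of empty slice
Traceback (most recent call last):
ValueError: zero-size array to reduction operation fmin which has no identity
```

```bash
cat >> h.py <<'E'
def sleeves(fs,cols=('red','yellow','blue')):
    for c in cols:
        for i,f in enumerate(fs):
            m=mask(f,c); X=cloud(f); m&=(X[...,2]>.035)&(X[...,2]<.3)&(X[...,0]>.5)&(X[...,1]>-.07); Y=X[m]
            if len(Y)>5: print(c,i,len(Y),Y.mean(0).round(4),'min',Y.min(0).round(3),'max',Y.max(0).round(3))
            else: print(c,i,'hidden')
E
python3 - <<'E'
from h import *
fs=[grab_frame("top"),grab_frame("side")]
sleeves(fs)
cv2.imwrite("pics/b1.png",cv2.resize(fs[1]["frame"][150:350,240:460,::-1],None,fx=2.7,fy=2.7,interpolation=cv2.INTER_CUBIC))
E
```

```text
red 0 90 [0.6551 0.3018 0.0676] min [0.629 0.296 0.057] max [0.681 0.31  0.078]
red 1 hidden
yellow 0 54 [0.6309 0.1374 0.0692] min [0.605 0.131 0.061] max [0.658 0.144 0.076]
yellow 1 60 [0.6194 0.1314 0.0717] min [ 0.565 -0.005  0.062] max [0.636 0.141 0.298]
blue 0 hidden
blue 1 29 [ 0.6362 -0.0229  0.1433] min [ 0.608 -0.06   0.121] max [ 0.648 -0.008  0.217]
```

View pics/b1.png

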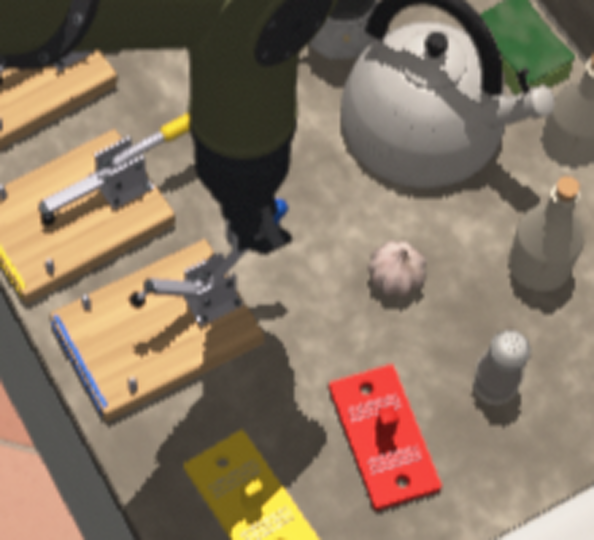

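The blue handle got to about 1.0 rad before it slipped. I'll go over its far side and push it fully open with closed fingers.

Emit:
arm_command:
  targets: [0, 0, -0.07, 0, 0, 0, 1, 0, 0, -0.07, 0, 0, 0, 1, 0.06, -0.002, 0, 0, 0, 0, 1, 0.06, 0, 0, 0, 0, 0, 1, 0, 0, 0.07, 0, 0, 0, 1, 0, 0, 0.07, 0, 0, 0, 1, -0.03, 0, 0, 0, 0, 0, 1, -0.03, 0, 0, 0, 0, 0, 1, -0.03, 0, 0, 0, 0, 0, 1, 0, 0, 0, 0, 0, 0, 1]

```text
clock: 7.52
eef_pos: [0.6284, -0.013, 0.1292]
tool_rot: [-3.139, -0.024, -0.0]
ft_force: [25.1, 1.2, -4.9]
opening: -0.0004
gripper_force: 11.6
```

Emit:
arm_command:
  targets: [0.04, 0, 0, 0, 0, 0, -1, 0, 0, -0.1, 0, 0, 0, -1, 0, 0, -0.1, 0, 0, 0, -1, 0, -0.1, 0, 0, 0, -0.013, -1, 0, -0.1, 0, 0, 0, 0, -1, 0, -0.1, 0, 0, 0, 0, -1, 0, 0, 0, 0, 0, 0, -1]

```text
clock: 8.4
eef_pos: [0.6336, 0.1427, 0.2262]
tool_rot: [-3.138, -0.002, 0.049]
ft_force: [-0.3, -0.4, -0.2]
opening: 0.0852
gripper_force: 0.0
```

```bash
python3 - <<'E'
from h import *
print(read_state()["eef_pos"],read_state()["tool_rot"])
fs=[grab_frame("top"),grab_frame("side")]
sleeves(fs)
E
```

```text
[0.63355359 0.14269257 0.22618944] [-3.13753323e+00 -1.78735693e-03  4.85385756e-02]
red 0 87 [0.6544 0.302  0.0674] min [0.628 0.295 0.059] max [0.681 0.309 0.075]
red 1 87 [0.6511 0.2988 0.0678] min [0.63  0.289 0.057] max [0.675 0.309 0.078]
yellow 0 hidden
yellow 1 112 [0.634  0.1337 0.0688] min [0.608 0.125 0.06 ] max [0.661 0.144 0.078]
blue 0 27 [ 0.6037 -0.0103  0.1306] min [ 0.591 -0.017  0.099] max [ 0.615 -0.006  0.152]
blue 1 102 [ 0.6026 -0.0159  0.1284] min [ 0.59  -0.022  0.099] max [ 0.615 -0.007  0.153]
```

Emit:
arm_command:
  targets: [-0.004, 0.014, 0.1, 0, 0, 0, -1, 0, 0, 0.1, 0, 0, 0, -1, 0, 0, 0.064, 0, 0, 0, -1, 0, 0, 0.064, 0, 0, 0, -1, 0, 0, 0, 0, 0, 0, 1, 0, 0, 0, 0, 0, 0, 1, 0, 0, 0, 0, 0, 0, 1, 0, 0, 0, 0, 0, 0, 1, -0.0024, 0, -0.0246, 0, 0, 0, 1, -0.0074, 0, -0.0236, 0, 0, 0, 1, -0.012, 0, -0.0218, 0, 0, 0, 1, -0.016, 0, -0.019, 0, 0, 0, 1]

```text
clock: 10.0
eef_pos: [0.6132, 0.1349, 0.1067]
tool_rot: [-3.134, -0.003, 0.046]
ft_force: [0.2, 13.0, -14.1]
opening: 0.014
gripper_force: 58.5
```

Emit:
arm_command:
  targets: [-0.0195, 0, -0.0154, 0, 0, 0, 1, -0.0165, 0, -0.0088, 0, 0, 0, 1, -0.015, 0, -0.0052, 0, 0, 0, 1, 0, 0, 0, 0, 0, 0, 1]

```text
clock: 10.5
eef_pos: [0.5861, 0.1336, 0.1212]
tool_rot: [-3.134, 0.0, 0.045]
ft_force: [-3.4, 13.1, -8.1]
opening: 0.0125
gripper_force: 58.4
```

Emit:
arm_command:
  targets: [0, 0, 0, 0, 0, 0, -1, 0, 0, 0, 0, 0, 0, -1, 0, 0, -0.1, 0, 0, 0, -1, 0, 0, -0.1, 0, 0, 0, -1, 0.051, -0.109, 0, 0, 0, -0.007, -1, 0.051, -0.109, 0, 0, 0, 0, -1, 0.051, -0.109, 0, 0, 0, 0, -1, 0, 0, 0, 0, 0, 0, -1]

```text
clock: 11.5
eef_pos: [0.6545, 0.3007, 0.2201]
tool_rot: [-3.138, 0.0, 0.069]
ft_force: [-0.6, -0.4, -0.2]
opening: 0.0855
gripper_force: 0.0
```

```bash
python3 - <<'E'
from h import *
print(read_state()["eef_pos"],read_state()["tool_rot"])
fs=[grab_frame("top"),grab_frame("side")]
sleeves(fs)
E
```

```text
[0.65450667 0.30065938 0.22010338] [-3.13810529e+00  4.03889556e-04  6.85671674e-02]
red 0 68 [0.6491 0.2984 0.0794] min [0.629 0.256 0.06 ] max [0.681 0.309 0.272]
red 1 106 [0.6568 0.2987 0.0679] min [0.63  0.291 0.061] max [0.684 0.309 0.076]
yellow 0 8 [0.6023 0.1345 0.1216] min [0.586 0.13  0.098] max [0.619 0.139 0.144]
yellow 1 120 [0.6007 0.1309 0.1206] min [0.583 0.124 0.096] max [0.617 0.14  0.143]
blue 0 38 [ 0.6041 -0.0103  0.1344] min [ 0.591 -0.017  0.104] max [ 0.615 -0.006  0.151]
blue 1 100 [ 0.6039 -0.0157  0.1301] min [ 0.592 -0.022  0.099] max [ 0.619 -0.005  0.151]
```

Emit:
arm_command:
  targets: [0.002, 0, 0.1, 0, 0, 0, -1, 0, 0, 0.1, 0, 0, 0, -1, 0, 0, 0.058, 0, 0, 0, -1, 0, 0, 0.058, 0, 0, 0, -1, 0, 0, 0, 0, 0, 0, 1, 0, 0, 0, 0, 0, 0, 1, 0, 0, 0, 0, 0, 0, 1, 0, 0, 0, 0, 0, 0, 1, -0.0024, 0, -0.0246, 0, 0, 0, 1, -0.0074, 0, -0.0236, 0, 0, 0, 1, -0.012, 0, -0.0218, 0, 0, 0, 1, -0.016, 0, -0.019, 0, 0, 0, 1]

```text
clock: 13.1
eef_pos: [0.6353, 0.2999, 0.1074]
tool_rot: [-3.134, 0.0, 0.068]
ft_force: [-0.3, 14.0, -14.7]
opening: 0.0137
gripper_force: 58.7
```

Emit:
arm_command:
  targets: [-0.0195, 0, -0.0154, 0, 0, 0, 1, -0.0165, 0, -0.0088, 0, 0, 0, 1, -0.016, 0, -0.0052, 0, 0, 0, 1, -0.016, 0, -0.001, 0, 0, 0, 1, -0.008, 0, 0, 0, 0, 0, 1, 0, 0, 0, 0, 0, 0, 1]

```text
clock: 13.85
eef_pos: [0.5998, 0.2907, 0.1232]
tool_rot: [3.141, -0.001, 0.062]
ft_force: [-0.1, 0.1, -0.4]
opening: -0.0001
gripper_force: 0.0
```

Emit:
arm_command:
  targets: [0, 0, -0.07, 0, 0, 0, 1, 0, 0, -0.07, 0, 0, 0, 1, 0.07, -0.008, 0, 0, 0, 0, 1, 0.07, 0, 0, 0, 0, 0, 1, 0, 0, 0.07, 0, 0, 0, 1, 0, 0, 0.065, 0, 0, 0, 1, -0.025, 0, 0, 0, 0, 0, 1, -0.026, 0, 0, 0, 0, 0, 1, -0.026, 0, 0, 0, 0, 0, 1, 0, 0, 0, 0, 0, 0, 1]

```text
clock: 15.1
eef_pos: [0.6362, 0.2975, 0.1276]
tool_rot: [-3.138, -0.013, 0.06]
ft_force: [14.3, 3.1, -0.5]
opening: -0.0005
gripper_force: 1.9
```

Emit:
arm_command:
  targets: [0.04, 0, 0, 0, 0, 0, 1, 0, 0, -0.07, 0, 0, 0, 1, 0, 0, -0.07, 0, 0, 0, 1, -0.011, 0.11, 0, 0, 0, 0.005, 1, -0.011, 0.11, 0, 0, 0, 0, 1, -0.011, 0.11, 0, 0, 0, 0, 1, 0, 0, 0.07, 0, 0, 0, 1, 0, 0, 0.07, 0, 0, 0, 1, -0.028, 0, 0, 0, 0, 0, 1, -0.026, 0, 0, 0, 0, 0, 1, -0.026, 0, 0, 0, 0, 0, 1, 0, 0, 0, 0, 0, 0, 1]

```text
clock: 16.6
eef_pos: [0.6132, 0.1322, 0.1291]
tool_rot: [-3.137, -0.024, 0.045]
ft_force: [29.9, 4.2, -5.9]
opening: 0.0002
gripper_force: 11.5
```

Emit:
arm_command:
  targets: [0.04, 0, 0, 0, 0, 0, -1, 0, 0, -0.1, 0, 0, 0, -1, 0, 0, -0.1, 0, 0, 0, -1, 0, -0.1, -0.04, 0, 0, 0.014, -1, 0, -0.1, 0, 0, 0, 0, -1, 0, -0.1, 0, 0, 0, 0, -1, 0, -0.1, 0, 0, 0, 0, -1, 0, 0, 0, 0, 0, 0, -1]

```text
clock: 17.6
eef_pos: [0.6171, 0.3375, 0.2451]
tool_rot: [-3.138, 0.001, 0.01]
ft_force: [1.2, 0.8, -0.8]
opening: 0.0852
gripper_force: 0.0
```

```bash
cat > fitdock.py <<'E'
from h import *
# dock pose (x,y,yaw) from wood block outline at z=.02 (y, yaw) : rows of given side edges, and pins for x
def wood(f,c,near):
    h=cv2.cvtColor(f["frame"],cv2.COLOR_RGB2HSV).astype(int); X=cloud(f)
    m=(h[...,1]>75)&(h[...,0]>6)&(h[...,0]<24)&(h[...,2]>90)&(abs(X[...,2]-.02)<.006)
    m&=(abs(X[...,1]-near[1])<.075)&(X[...,0]>near[0]-.05)&(X[...,0]<near[0]+.16)
    m=cv2.morphologyEx(m.astype(np.uint8),cv2.MORPH_CLOSE,np.ones((9,9)))
    vv,uu=np.nonzero(m); P=np.array([onplane(f,p,.02)[:2] for p in zip(uu,vv)])
    r=cv2.minAreaRect((P*1000).astype(np.float32)); b=cv2.boxPoints(r); e=max([b[1]-b[0],b[2]-b[1]],key=np.linalg.norm)
    a=np.arctan2(e[1],e[0]); a=(a+np.pi/2)%np.pi-np.pi/2
    return np.array(r[0])/1000,np.array(sorted(r[1])).round(1),a
N={'red':(.482,.2885),'yellow':(.460,.128),'blue':(.474,-.0135)}
if __name__=="__main__":
  fs=[grab_frame("top"),grab_frame("side")]; sleeves(fs)
  for c in N:
    for f in fs:
        ctr,s,a=wood(f,c,N[c]); u=np.array([np.cos(a),np.sin(a)])
        print(c,ctr.round(4),s,'yaw',round(a,3),'mid at x of pins',(ctr+u*(N[c][0]-ctr[0])/u[0]).round(4))
  for i,f in enumerate(fs):
    cs={0:(265,300,190,345),1:(150,310,205,345)}[i]
    cv2.imwrite(f"pics/d{i}.png",cv2.resize(f["frame"][cs[0]:cs[1],cs[2]:cs[3],::-1],None,fx=5 if i==0 else 3.7,fy=5 if i==0 else 3.7,interpolation=cv2.INTER_CUBIC))
  for c,n in(('red',(.642,-.197)),('yellow',(.512,-.195)),('blue',(.571,-.42))):
    for f in fs:
        try: print(c,'rect',rect(f,c,n))
        except Exception as e: print(c,'hidden')
E
python3 fitdock.py
```

```text
red 0 41 [0.6079 0.2962 0.1279] min [0.597 0.291 0.097] max [0.618 0.303 0.15 ]
red 1 93 [0.6108 0.2931 0.1287] min [0.599 0.286 0.102] max [0.625 0.304 0.154]
yellow 0 16 [0.5926 0.1351 0.1398] min [0.577 0.129 0.102] max [0.602 0.14  0.15 ]
yellow 1 105 [0.5887 0.1299 0.1282] min [0.577 0.123 0.096] max [0.602 0.14  0.153]
blue 0 36 [ 0.6045 -0.0102  0.1354] min [ 0.591 -0.017  0.096] max [ 0.615 -0.006  0.156]
blue 1 100 [ 0.6038 -0.0158  0.1304] min [ 0.591 -0.022  0.101] max [ 0.619 -0.004  0.151]
red [0.5268 0.2896] [109.4 160.4] yaw 0.102 mid at x of pins [0.482 0.285]
red [0.5278 0.289 ] [114.2 158.3] yaw 0.099 mid at x of pins [0.482  0.2845]
yellow [0.5047 0.1288] [111.1 159. ] yaw 0.056 mid at x of pins [0.46   0.1263]
yellow [0.5052 0.1258] [116.  159.9] yaw 0.062 mid at x of pins [0.46  0.123]
blue [ 0.5208 -0.0121] [111.3 156.8] yaw -0.001 mid at x of pins [ 0.474  -0.0121]
blue [ 0.5217 -0.0139] [112.6 157.2] yaw 0.0 mid at x of pins [ 0.474 -0.014]
red rect (array([ 0.6440705 , -0.19617856]), array([120.7,  61.5]), np.float32(1.3728086), np.float64(0.011630173183360015))
red rect (array([ 0.64546692, -0.19774222]), array([123.6,  62. ]), np.float32(1.3746077), np.float64(0.012522070452548162))
yellow rect (array([ 0.51356464, -0.19466882]), array([ 59.6, 119.2]), np.float32(-1.5061513), np.float64(0.011668810552651232))
yellow rect (array([ 0.51502338, -0.19648883]), array([ 62.1, 123. ]), np.float32(-1.5100509), np.float64(0.012489235820538402))
blue rect (array([ 0.57194769, -0.42023355]), array([ 57.9, 120.4]), np.float32(-1.0965761), np.float64(0.01574328929223756))
blue rect (array([ 0.57405511, -0.42152084]), array([ 60.2, 118.7]), np.float32(-1.0976733), np.float64(0.01650866463026346))
```

View pics/d1.png

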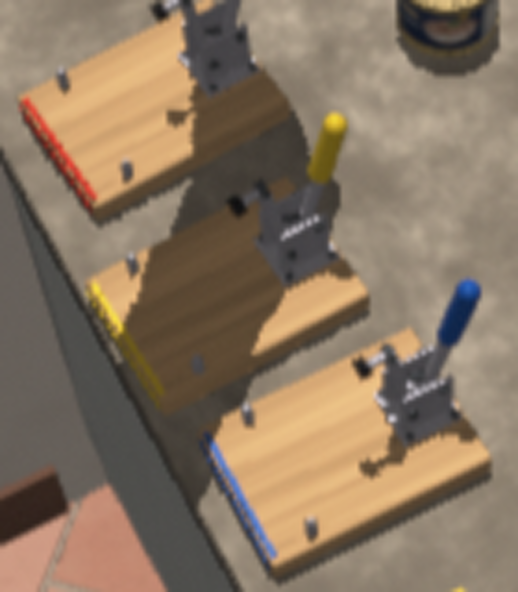

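View pics/d0.png

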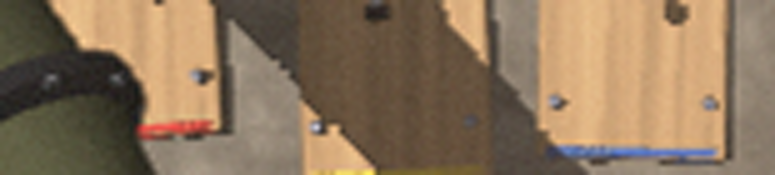

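All three latches are open, with the arms swung back and the pins visible. The last move went toward +y, which did no harm. Now I refine the pins and the blue insert.

```bash
python3 - <<'E'
from h import *
fs=[grab_frame("top"),grab_frame("side")]
d0=lambda x,y:((x+.5)/5-.5+190,(y+.5)/5-.5+265); d1=lambda x,y:((x+.5)/3.7-.5+205,(y+.5)/3.7-.5+150)
T={'blue':[((556,101),(247,408)),((709,102),(311,520))],'yellow':[((316,125),(131,258)),((471,121),(198,358))],'red':[(None,(62,73)),((201,74),(127,165))]}
for c in T:
    for a,b in T[c]:
        print(c,'top@.037',onplane(fs[0],d0(*a),.035)[:2].round(4) if a else '','side@.037',onplane(fs[1],d1(*b),.035)[:2].round(4),'tri',tri(fs,[d0(*a),d1(*b)]).round(4) if a else '')
for c,n,z in(('blue',(.571,-.42),.016),): 
    for f in fs: print(rect(f,c,n,z))
E
```

```text
blue top@.037 [0.4735 0.0325] side@.037 [0.4761 0.0337] tri [0.4745 0.032  0.0392]
blue top@.037 [ 0.4744 -0.0565] side@.037 [ 0.4762 -0.0562] tri [ 0.4752 -0.0567  0.0367]
yellow top@.037 [0.4573 0.1714] side@.037 [0.4582 0.1715] tri [0.4577 0.1712 0.0359]
yellow top@.037 [0.4611 0.0816] side@.037 [0.4644 0.0818] tri [0.4626 0.0809 0.0377]
red top@.037  side@.037 [0.4797 0.3313] tri 
red top@.037 [0.4856 0.2391] side@.037 [0.4872 0.2399] tri [0.4862 0.2385 0.0376]
(array([ 0.5717149 , -0.41907129]), array([ 57.8, 120.1]), np.float32(-1.0965762), np.float64(0.015075055175177376))
(array([ 0.57312476, -0.42204977]), array([ 60.1, 118.3]), np.float32(-1.0976733), np.float64(0.01651909438335153))
```

Emit:
arm_command:
  targets: [-0.02, 0.11, -0.03, 0, 0, 0, -1, -0.02, 0.11, -0.03, 0, 0, 0, -1, -0.02, 0.11, 0, 0, 0, 0, -1, -0.02, 0.11, 0, 0, 0, 0, -1, -0.02, 0.11, 0, 0, 0, 0, -1, 0, 0.11, 0, 0, 0, 0, -1, 0, 0.11, 0, 0, 0, 0, -1, 0, 0.11, 0, 0, 0, 0, -1, 0, 0.11, 0, 0, 0, 0, -1, 0, 0.11, 0, 0, 0, 0, -1, 0, 0.11, 0, 0, 0, 0, -1, 0, 0.11, 0, 0, 0, 0, -1]

```text
clock: 19.3
eef_pos: [0.5703, -0.3317, 0.2755]
tool_rot: [3.141, -0.0, 0.0]
ft_force: [1.4, 0.4, -0.1]
opening: 0.0855
gripper_force: 0.0
```

Emit:
arm_command:
  targets: [0, 0, 0, 0, 0, -0.051, -1, 0, 0, 0, 0, 0, -0.05, -1, 0, 0, 0, 0, 0, -0.05, -1, -0.039, 0.08, 0, 0, 0, 0, -1, -0.039, 0.08, 0, 0, 0, 0, -1, 0, 0, 0.1, 0, 0, 0, -1, 0, 0, 0.1, 0, 0, 0, -1, 0, 0, 0.1, 0, 0, 0, -1, 0, 0, 0.1, 0, 0, 0, -1, 0, 0, 0.05, 0, 0, 0, -1, 0, 0, 0, 0, 0, 0, -1]

```text
clock: 20.68
eef_pos: [0.5714, -0.418, 0.0479]
tool_rot: [-3.138, 0.003, 0.476]
ft_force: [-0.6, -0.8, 0.7]
opening: 0.0855
gripper_force: 0.0
```

Emit:
arm_command:
  targets: [0, 0.005, 0, 0, 0, 0, -1, 0, 0, 0, 0, 0, 0, 1, 0, 0, 0, 0, 0, 0, 1, 0, 0, 0, 0, 0, 0, 1, 0, 0, 0, 0, 0, 0, 1, 0, 0, -0.05, 0, 0, 0, 1, 0, 0, -0.1, 0, 0, 0, 1, 0, 0, -0.1, 0, 0, 0, 1, 0, 0, 0, 0, 0, 0, 1]

```text
clock: 21.8
eef_pos: [0.5774, -0.4204, 0.1802]
tool_rot: [3.134, -0.004, 0.477]
ft_force: [0.1, 0.2, -1.0]
opening: 0.0
gripper_force: 0.0
```

```bash
cat >> h.py <<'E'
def held(c,zoff=-.021,rad=.11):
    """held insert: plate top = tcp z + zoff; pose in tool frame"""
    s=read_state(); t=np.array(s["eef_pos"]); yaw=s["tool_rot"][2]; print('tcp',t.round(4),np.round(s["tool_rot"],3),'open',round(float(s["opening"]),4))
    for n in("top","side"):
        f=grab_frame(n); X=cloud(f)
        m=mask(f,c)&(np.hypot(X[...,0]-t[0],X[...,1]-t[1])<rad)&(abs(X[...,2]-t[2])<.06); print(n,m.sum(),'plate z',np.nanmedian(X[m][:,2]) if m.any() else None)
        if m.sum()<30: continue
        vv,uu=np.nonzero(m); P=np.array([onplane(f,p,t[2]+zoff)[:2] for p in zip(uu,vv)])
        r=cv2.minAreaRect((P*1000).astype(np.float32)); b=cv2.boxPoints(r); e=max([b[1]-b[0],b[2]-b[1]],key=np.linalg.norm)
        a=np.arctan2(e[1],e[0])+np.pi/2; a=(a+np.pi/2)%np.pi-np.pi/2; d=np.array(r[0])/1000-t[:2]
        print('  centre',np.array(r[0]).round(1),np.array(r[1]).round(1),'yaw',round(a,3),'in tool x,y mm',(1000*np.array([d[0]*np.cos(yaw)+d[1]*np.sin(yaw),d[0]*np.sin(yaw)-d[1]*np.cos(yaw)])).round(1))
E
python3 -c "
from h import *
held('blue')"
```

```text
tcp [ 0.5774 -0.4204  0.1802] [ 3.134 -0.004  0.477] open 0.0
top 0 plate z None
side 0 plate z None
```

```bash
python3 - <<'E'
from h import *
for n in("top","side"):
    f=grab_frame(n)
    for c,p in(('red',(.642,-.197)),('yellow',(.512,-.195)),('blue',(.571,-.42))):
        try: print(n,c,rect(f,c,p,.016 if c=='blue' else .012,.14))
        except Exception: print(n,c,'hidden')
cv2.imwrite("pics/e.png",cv2.resize(f["frame"][280:480,300:520,::-1],None,fx=2.7,fy=2.7,interpolation=cv2.INTER_CUBIC))
E
```

```text
top red (array([ 1.11615039, -0.70580225]), array([439.8, 145.9]), np.float32(0.8985163), np.float64(0.9156056649669746))
top yellow (array([ 0.51389136, -0.19465623]), array([ 59.3, 119.2]), np.float32(-1.5086045), np.float64(0.011617000974811886))
top blue (array([ 0.528763  , -0.43300684]), array([ 59.9, 118.8]), np.float32(-1.0740016), np.float64(0.015146442958760331))
side red (array([1.64766199, 0.31923914]), array([238.1, 159.3]), np.float32(1.0733505), np.float64(0.9152247609861421))
side yellow (array([ 0.50098282, -0.2533745 ]), array([20.7, 42.5]), np.float32(-0.5030366), np.float64(0.01139934027452516))
side blue (array([ 0.5302608 , -0.43595343]), array([ 61.4, 117.9]), np.float32(-1.092261), np.float64(0.016529626865178004))
```

View pics/e.png

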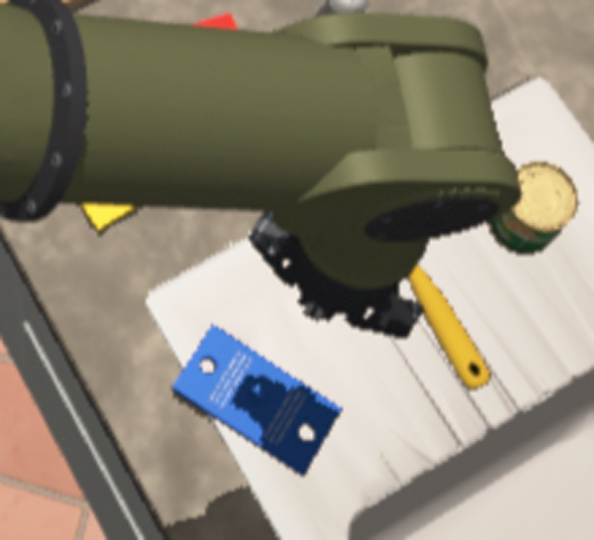

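The blue insert has been knocked to about (0.53, -0.434): it shows at (255,395) in the crop, upright on the drainboard. I'll grasp it there.

Emit:
arm_command:
  targets: [-0.049, -0.0095, 0, 0, 0, -0.003, -1, -0.049, -0.0095, 0, 0, 0, 0, -1, 0, 0, 0.1, 0, 0, 0, -1, 0, 0, 0.1, 0, 0, 0, -1, 0, 0, 0.06, 0, 0, 0, -1, 0, 0, 0, 0, 0, 0, -1, 0, 0, 0, 0, 0, 0, -1]

```text
clock: 22.88
eef_pos: [0.5278, -0.4338, 0.0454]
tool_rot: [3.141, -0.0, 0.487]
ft_force: [0.6, -1.1, -0.6]
opening: 0.0854
gripper_force: 0.0
```

```bash
python3 - <<'E'
from h import *
s=read_state();print(s["eef_pos"],s["tool_rot"])
for n in("top","side"):
    f=grab_frame(n)
    try: print(n,rect(f,'blue',(.53,-.434),.016))
    except Exception: print(n,'hidden')
E
```

```text
[ 0.52781393 -0.43383565  0.04541803] [ 3.14128984e+00 -4.49637741e-04  4.87033500e-01]
top (array([ 0.54100183, -0.42817337]), array([ 31.4, 119.5]), np.float32(-1.0961614), np.float64(0.015746914169098125))
side (array([ 0.52181934, -0.44263547]), array([ 38.8, 120.1]), np.float32(-1.0707655), np.float64(0.01638411223502645))
```

Emit:
arm_command:
  targets: [0.003, 0, -0.007, 0, 0, 0, -1, 0, 0, 0, 0, 0, 0, 1, 0, 0, 0, 0, 0, 0, 1, 0, 0, 0, 0, 0, 0, 1, 0, 0, 0, 0, 0, 0, 1, 0, 0, -0.05, 0, 0, 0, 1, 0, 0, -0.1, 0, 0, 0, 1, 0, 0, -0.1, 0, 0, 0, 1, 0, 0, 0, 0, 0, 0, 1]

```text
clock: 24.1
eef_pos: [0.5307, -0.434, 0.178]
tool_rot: [3.135, -0.004, 0.487]
ft_force: [-0.3, 0.9, -0.7]
opening: 0.0129
gripper_force: 58.6
```

```bash
python3 -c "
from h import *
held('blue',-.033)"
```

```text
tcp [ 0.5307 -0.434   0.178 ] [ 3.135 -0.004  0.487] open 0.0129
top 403 plate z 0.14460218360538346
  centre [ 530.3 -431.3] [ 59.6 120.4] yaw 0.509 in tool x,y mm [ 0.9 -2.6]
side 1000 plate z 0.14314636055238106
  centre [ 524.4 -436.7] [ 47.9 118.2] yaw 0.488 in tool x,y mm [-6.8 -0.6]
```

Emit:
arm_command:
  targets: [0, 0, 0, 0, 0, 0.051, 1, 0, 0, 0, 0, 0, 0.051, 1, 0, 0, 0, 0, 0, 0.052, 1, -0.0142, -0.1054, 0, 0, 0, 0, 1, -0.0142, -0.1054, 0, 0, 0, 0, 1, -0.0142, -0.1054, 0, 0, 0, 0, 1, -0.0142, -0.1054, 0, 0, 0, 0, 1, -0.0142, -0.1054, 0, 0, 0, 0, 1, -0.0142, -0.1054, 0, 0, 0, 0, 1, -0.0142, -0.1054, 0, 0, 0, 0, 1, -0.0142, -0.1054, 0, 0, 0, 0, 1, 0, 0, 0, 0, 0, 0, 1]

```text
clock: 25.7
eef_pos: [0.469, -0.0071, 0.1722]
tool_rot: [-3.14, 0.003, 0.011]
ft_force: [-0.4, 0.0, -1.1]
opening: 0.013
gripper_force: 58.8
```

```bash
python3 -c "
from h import *
held('blue',-.034)"
```

```text
tcp [ 0.469  -0.0071  0.1722] [-3.14e+00  3.00e-03  1.10e-02] open 0.013
top 0 plate z None
side 827 plate z 0.1399688670654773
  centre [469.7 -11. ] [ 59.8 122.4] yaw 0.009 in tool x,y mm [0.7 3.9]
```

Emit:
arm_command:
  targets: [0.01, 0.006, 0.08, 0, 0, 0.002, 1, 0, 0, 0.08, 0, 0, 0, 1, 0, 0, 0, 0, 0, 0, 1]

```text
clock: 26.18
eef_pos: [0.4734, -0.0162, 0.0908]
tool_rot: [3.141, 0.007, -0.005]
ft_force: [-0.7, 0.6, -1.6]
opening: 0.0129
gripper_force: 58.8
```

```bash
python3 -c "
from h import *
held('blue',-.034)
fs=[grab_frame(n) for n in('side','top')]
for f in fs: print([ (l['pixel'],round(l['conf'],2),onplane(f,l['pixel'],.046).round(4)) for l in landmark_of(f,'insert_blue')[:1]])
im=fs[0]['frame'][180:310,240:360,::-1]
cv2.imwrite('pics/g.png',cv2.resize(im,None,fx=4.5,fy=4.5,interpolation=cv2.INTER_CUBIC))
"
```

```text
tcp [ 0.4734 -0.0162  0.0908] [ 3.141  0.007 -0.005] open 0.0129
top 0 plate z None
side 772 plate z 0.06012178579163896
  centre [474.5 -16.2] [122.7  61.1] yaw -0.004 in tool x,y mm [ 1.1 -0.1]
[([279.7, 272.5], 0.63, array([ 0.4767, -0.0106,  0.046 ]))]
[]
```

View pics/g.png

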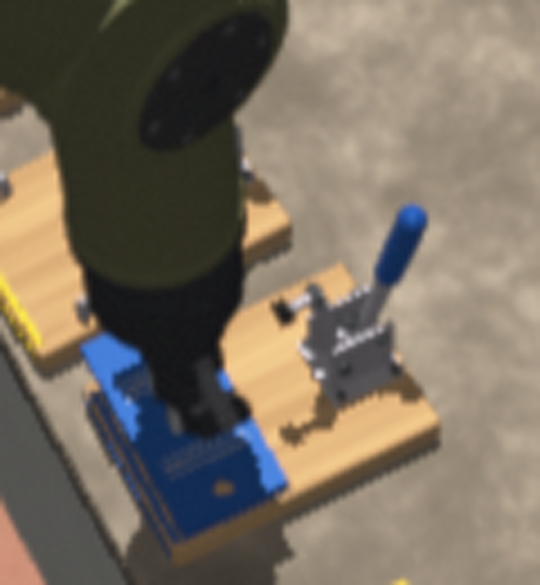

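The insert is level just above the pins. It lies about 4 mm short in y, so I'll correct that and lower it.

Emit:
arm_command:
  targets: [0.002, -0.0086, 0, 0, 0, -0.003, 1, 0, 0, 0, 0, 0, 0, 1, 0, 0, 0, 0, 0, 0, 1, 0, 0, 0.01, 0, 0, 0, 1, 0, 0, 0.01, 0, 0, 0, 1, 0, 0, 0.008, 0, 0, 0, 1, 0, 0, 0, 0, 0, 0, 1]

```text
clock: 27.35
eef_pos: [0.4763, -0.0103, 0.0789]
tool_rot: [-3.142, 0.001, 0.006]
ft_force: [-0.1, -0.5, -1.5]
opening: 0.0131
gripper_force: 58.8
```

Emit:
arm_command:
  targets: [-0.002, 0.002, 0, 0, 0, 0, 1, 0, 0, 0.008, 0, 0, 0, 1, 0, 0, 0.008, 0, 0, 0, 1, 0, 0, 0.008, 0, 0, 0, 1, 0, 0, 0, 0, 0, 0, 1]

```text
clock: 27.98
eef_pos: [0.4754, -0.0113, 0.067]
tool_rot: [-3.142, 0.001, 0.006]
ft_force: [-0.3, -0.5, 0.4]
opening: 0.0131
gripper_force: 58.8
```

Emit:
arm_command:
  targets: [0, 0, 0.002, 0, 0, 0, 1, 0, 0, 0, 0, 0, 0, 1, 0, 0, 0, 0, 0, 0, -1, 0, 0, 0, 0, 0, 0, -1, 0, 0, -0.06, 0, 0, 0, -1, 0, 0, -0.1, 0, 0, 0, -1, 0, 0, -0.1, 0, 0, 0, 1, 0.09, 0, 0, 0, 0, 0, 1, 0.09, 0, 0, 0, 0, 0, 1, 0, 0, 0, 0, 0, 0, 1]

```text
clock: 29.22
eef_pos: [0.5681, -0.0106, 0.1961]
tool_rot: [-3.141, -0.002, 0.006]
ft_force: [-0.3, -0.2, -1.1]
opening: 0.0121
gripper_force: 0.0
```

```bash
python3 - <<'E'
from h import *
s=read_state();print(s["eef_pos"],s["tool_rot"],s["opening"])
for n in("top","side"):
    f=grab_frame(n)
    for c,p,z in(('blue',(.475,-.012),.032),('red',(.642,-.197),.012),('yellow',(.512,-.195),.012)):
        try: print(n,c,rect(f,c,p,z,.07))
        except Exception: print(n,c,'hidden')
E
```

```text
[ 0.5680593  -0.01061257  0.19614709] [-3.14096565e+00 -1.83354982e-03  6.06372402e-03] 0.012095186439901423
top blue (array([0.47143405, 0.0377359 ]), array([60.8, 17.4]), np.float32(0.020712495), np.float64(0.031207680855458664))
top red (array([ 0.64409125, -0.19618585]), array([120.6,  61.4]), np.float32(1.3757986), np.float64(0.011515684003646776))
top yellow (array([ 0.51543719, -0.22596623]), array([59. , 56.3]), np.float32(0.017168999), np.float64(0.011869158411142111))
side blue (array([ 0.47217795, -0.01277213]), array([ 67.7, 122.4]), np.float32(-1.5700192), np.float64(0.032400872819178916))
side red (array([ 0.64542456, -0.19782458]), array([123.7,  62. ]), np.float32(1.3746063), np.float64(0.01250779894350007))
side yellow (array([ 0.51481671, -0.19651045]), array([ 62.3, 123. ]), np.float32(-1.5074091), np.float64(0.012436573482204949))
```

Emit:
arm_command:
  targets: [0, 0.003, 0.083, 0, 0, 0, 1, 0.036, 0, 0, 0, 0, 0, 1, 0.027, 0, 0.007, 0, 0, 0, 1, 0.025, 0, 0.0124, 0, 0, 0, 1, 0.0224, 0, 0.0172, 0, 0, 0, 1, 0.0184, 0, 0.0212, 0, 0, 0, 1, 0.0138, 0, 0.0246, 0, 0, 0, 1, 0.007, 0, 0.02, 0, 0, 0, 1, 0.004, 0, 0.021, 0, 0, 0, 1, 0, 0, 0.008, 0, 0, 0, 1, 0, 0, 0, 0, 0, 0, 1]

```text
clock: 30.7
eef_pos: [0.6425, -0.0116, 0.091]
tool_rot: [3.141, -0.001, 0.006]
ft_force: [-4.1, 0.3, 18.2]
opening: -0.0
gripper_force: 9.5
```

Emit:
arm_command:
  targets: [0, 0, -0.1, 0, 0, 0, -1, 0, 0, -0.1, 0, 0, 0, -1, 0, 0, -0.1, 0, 0, 0, -1, -0.064, 0.092, 0, 0, 0, -0.018, -1, -0.064, 0.092, 0, 0, 0, 0, -1, -0.064, 0.092, 0, 0, 0, 0, -1, -0.064, 0.092, 0, 0, 0, 0, -1, 0, 0, 0, 0, 0, 0, -1, 0, 0, 0, 0, 0, 0, -1]

```text
clock: 31.82
eef_pos: [0.5233, -0.201, 0.2386]
tool_rot: [-3.14, 0.001, 0.063]
ft_force: [-0.1, 0.4, -0.1]
opening: 0.0857
gripper_force: 0.0
```

```bash
python3 - <<'E'
from h import *
s=read_state();print(s["eef_pos"],s["tool_rot"],s["opening"])
fs=[grab_frame("top"),grab_frame("side")]; sleeves(fs)
for f in fs:
    for c,p,z in(('blue',(.475,-.012),.032),('red',(.642,-.197),.012),('yellow',(.512,-.195),.012)):
        try: print(c,rect(f,c,p,z,.09))
        except Exception: print(c,'hidden')
E
```

```text
[ 0.5232882  -0.20104777  0.2386378 ] [-3.14032407e+00  8.13105733e-04  6.27360180e-02] 0.08573180171489492
red 0 54 [0.6104 0.2967 0.131 ] min [0.597 0.291 0.097] max [0.624 0.307 0.15 ]
red 1 96 [0.6108 0.2936 0.1282] min [0.599 0.287 0.098] max [0.623 0.304 0.15 ]
yellow 0 15 [0.5923 0.1355 0.1415] min [0.579 0.132 0.11 ] max [0.599 0.139 0.149]
yellow 1 hidden
blue 0 95 [ 0.6415 -0.0123  0.0629] min [ 0.5   -0.066  0.036] max [0.675 0.018 0.073]
blue 1 12 [ 0.503  -0.0158  0.0363] min [ 0.5   -0.068  0.035] max [0.505 0.046 0.039]
blue (array([ 0.47226999, -0.0117762 ]), array([ 60.8, 116.7]), np.float32(-1.5537031), np.float64(0.0312585975014098))
red (array([ 0.6440235 , -0.19616913]), array([120.7,  61.4]), np.float32(1.3728086), np.float64(0.01133846130676941))
yellow (array([ 0.50998825, -0.16661978]), array([56.1, 62.1]), np.float32(-1.5537491), np.float64(0.011344440512285114))
blue (array([ 0.47259406, -0.01247795]), array([123.1,  68.4]), np.float32(1.5683106), np.float64(0.032443498337889176))
red (array([ 0.64521124, -0.19769139]), array([123.6,  62.5]), np.float32(1.3746077), np.float64(0.012427915014636248))
yellow (array([ 0.51481213, -0.19643829]), array([ 62.3, 123.1]), np.float32(-1.5074092), np.float64(0.012498013760410709))
```

Emit:
arm_command:
  targets: [-0.017, -0.012, 0.1, 0, 0, 0, -1, 0, 0, 0.1, 0, 0, 0, -1, 0, 0, 0.1, 0, 0, 0, -1, 0, 0, 0.08, 0, 0, 0, -1, 0, 0, 0, 0, 0, 0, -1, 0, 0, 0, 0, 0, 0, -1, 0, 0, 0, 0, 0, 0, -1]

```text
clock: 32.8
eef_pos: [0.516, -0.1963, 0.051]
tool_rot: [3.14, -0.003, 0.063]
ft_force: [0.1, 0.8, -0.9]
opening: 0.0857
gripper_force: 0.0
```

Emit:
arm_command:
  targets: [-0.003, 0, 0.009, 0, 0, 0, -1, 0, 0, 0, 0, 0, 0, 1, 0, 0, 0, 0, 0, 0, 1, 0, 0, 0, 0, 0, 0, 1, 0, 0, 0, 0, 0, 0, 1, 0, 0, -0.05, 0, 0, 0, 1, 0, 0, -0.1, 0, 0, 0, 1, 0, 0, -0.1, 0, 0, 0, 1, 0, 0, 0, 0, 0, 0, 1, 0, 0, 0, 0, 0, 0, 1]

```text
clock: 34.05
eef_pos: [0.5126, -0.1963, 0.1691]
tool_rot: [-3.141, 0.001, 0.063]
ft_force: [-0.7, -0.7, -1.4]
opening: 0.0132
gripper_force: 58.6
```

```bash
python3 -c "
from h import *
held('yellow',-.034)"
```

```text
tcp [ 0.5126 -0.1963  0.1691] [-3.141e+00  1.000e-03  6.300e-02] open 0.0132
top 174 plate z 0.13567247448697273
  centre [ 511.  -160.5] [58.2 49.3] yaw -1.517 in tool x,y mm [  0.7 -35.8]
side 872 plate z 0.13600085123206174
  centre [ 513.5 -197.6] [ 61.6 122.5] yaw 0.06 in tool x,y mm [0.8 1.4]
```

Emit:
arm_command:
  targets: [-0.0107, -0.1084, 0, 0, 0, 0.002, 1, -0.0107, -0.1084, 0, 0, 0, 0, 1, -0.0107, -0.1084, 0, 0, 0, 0, 1, -0.0107, -0.1084, 0, 0, 0, 0, 1, -0.0107, -0.1084, 0, 0, 0, 0, 1, -0.0107, -0.1084, 0, 0, 0, 0, 1, 0, 0, 0, 0, 0, 0, 1, 0, 0, 0, 0, 0, 0, 1, 0, 0, 0.07, 0, 0, 0, 1, 0, 0, 0.08, 0, 0, 0, 1, 0, 0, 0, 0, 0, 0, 1, 0, 0, 0, 0, 0, 0, 1]

```text
clock: 35.65
eef_pos: [0.4629, 0.1257, 0.0953]
tool_rot: [3.141, -0.0, 0.055]
ft_force: [0.2, 0.6, -1.2]
opening: 0.0133
gripper_force: 58.8
```

```bash
python3 -c "
from h import *
held('yellow',-.034)"
```

```text
tcp [0.4629 0.1257 0.0953] [ 3.141 -0.     0.055] open 0.0133
top 76 plate z 0.06213558757315507
  centre [468.   89.7] [53.8 42.9] yaw -1.554 in tool x,y mm [ 3.1 36.2]
side 730 plate z 0.06340826218909856
  centre [465.  124.4] [ 61.1 124.2] yaw 0.056 in tool x,y mm [2.1 1.4]
```

Emit:
arm_command:
  targets: [-0.0063, -0.0024, 0, 0, 0, 0, 1, 0, 0, 0, 0, 0, 0, 1, 0, 0, 0.012, 0, 0, 0, 1, 0, 0, 0.012, 0, 0, 0, 1, 0, 0, 0.01, 0, 0, 0, 1, 0, 0, 0, 0, 0, 0, 1, 0, 0, 0, 0, 0, 0, 1]

```text
clock: 36.62
eef_pos: [0.4592, 0.1276, 0.0776]
tool_rot: [-3.142, 0.0, 0.057]
ft_force: [-0.4, -0.1, -1.4]
opening: 0.0133
gripper_force: 58.9
```

Emit:
arm_command:
  targets: [0.002, 0.002, 0, 0, 0, 0, 1, 0, 0, 0.008, 0, 0, 0, 1, 0, 0, 0.008, 0, 0, 0, 1, 0, 0, 0.007, 0, 0, 0, 1, 0, 0, 0, 0, 0, 0, 1, 0, 0, 0, 0, 0, 0, 1]

```text
clock: 37.38
eef_pos: [0.4603, 0.1266, 0.0662]
tool_rot: [-3.142, 0.0, 0.057]
ft_force: [0.1, -0.5, -1.6]
opening: 0.0133
gripper_force: 59.0
```

Emit:
arm_command:
  targets: [0, 0, 0.002, 0, 0, 0, 1, 0, 0, 0, 0, 0, 0, 1, 0, 0, 0, 0, 0, 0, -1, 0, 0, 0, 0, 0, 0, -1, 0, 0, -0.06, 0, 0, 0, -1, 0, 0, -0.1, 0, 0, 0, -1, 0, 0, -0.1, 0, 0, 0, 1, 0.09, 0, 0, 0, 0, 0, 1, 0.09, 0, 0, 0, 0, 0, 1, 0, 0, 0, 0, 0, 0, 1, 0, 0, 0, 0, 0, 0, 1]

```text
clock: 38.75
eef_pos: [0.5492, 0.1317, 0.1947]
tool_rot: [3.142, 0.002, 0.057]
ft_force: [0.0, -0.3, 0.0]
opening: 0.0003
gripper_force: 0.0
```

```bash
python3 - <<'E'
from h import *
s=read_state();print(s["eef_pos"],s["tool_rot"],s["opening"])
for n in("top","side"):
    f=grab_frame(n)
    for c,p,z in(('blue',(.475,-.012),.032),('red',(.642,-.197),.012),('yellow',(.46,.126),.032)):
        try: print(n,c,rect(f,c,p,z,.07))
        except Exception: print(n,c,'hidden')
E
```

```text
[0.54916297 0.13167235 0.19473574] [3.14152879e+00 1.57991357e-03 5.68210854e-02] 0.0002929553740290478
top blue (array([ 0.47226999, -0.0117762 ]), array([ 60.8, 116.7]), np.float32(-1.5537031), np.float64(0.031675582293506865))
top red (array([ 0.64407666, -0.19617368]), array([120.6,  61.4]), np.float32(1.3750812), np.float64(0.011302014297748797))
top yellow (array([0.47265695, 0.07447211]), array([42.4, 15.8]), np.float32(0.1880014), np.float64(0.030489615649675006))
side blue (array([ 0.47304593, -0.01270994]), array([ 68.1, 122.5]), np.float32(-1.5704079), np.float64(0.03259766394730024))
side red (array([ 0.64529877, -0.19779961]), array([123.7,  62.3]), np.float32(1.3746072), np.float64(0.012604463620831563))
side yellow (array([0.45790128, 0.12392479]), array([ 69.7, 124.3]), np.float32(-1.5127441), np.float64(0.032102030074807164))
```

Yellow is seated too, with its plate top at 0.032. Closing the latch with the same relative path as for blue.

Emit:
arm_command:
  targets: [0.006, 0, 0.08, 0, 0, 0, 1, 0.036, 0, 0, 0, 0, 0, 1, 0.027, 0, 0.007, 0, 0, 0, 1, 0.025, 0, 0.0124, 0, 0, 0, 1, 0.0224, 0, 0.0172, 0, 0, 0, 1, 0.0184, 0, 0.0212, 0, 0, 0, 1, 0.0138, 0, 0.0246, 0, 0, 0, 1, 0.007, 0, 0.02, 0, 0, 0, 1, 0.004, 0, 0.021, 0, 0, 0, 1, 0, 0, 0.008, 0, 0, 0, 1, 0, 0, 0, 0, 0, 0, 1]

```text
clock: 40.22
eef_pos: [0.6299, 0.1362, 0.091]
tool_rot: [3.141, -0.001, 0.057]
ft_force: [-4.1, -1.5, 15.0]
opening: -0.0005
gripper_force: 7.9
```

Emit:
arm_command:
  targets: [0, 0, -0.1, 0, 0, 0, -1, 0, 0, -0.11, 0, 0, 0.0405, -1, 0, 0, -0.11, 0, 0, 0.0405, -1, 0.0265, 0.108, 0, 0, 0, 0, -1, 0.0265, 0.108, 0, 0, 0, 0, -1, 0.0265, 0.108, 0, 0, 0, 0, -1, 0.0265, 0.108, 0, 0, 0, 0, -1, 0.0265, 0.108, 0, 0, 0, 0, -1, 0.0265, 0.108, 0, 0, 0, 0, -1, 0, 0, 0, 0, 0, 0, -1, 0, 0, 0, 0, 0, 0, -1]

```text
clock: 41.6
eef_pos: [0.6435, -0.1965, 0.2485]
tool_rot: [-3.14, 0.002, -0.198]
ft_force: [0.1, 0.1, 0.0]
opening: 0.0852
gripper_force: 0.0
```

```bash
python3 - <<'E'
from h import *
s=read_state();print(s["eef_pos"],s["tool_rot"],s["opening"])
fs=[grab_frame("top"),grab_frame("side")]; sleeves(fs)
for f in fs:
    try: print(rect(f,'red',(.644,-.197),.012,.09))
    except Exception: print('hidden')
sys_d0=[(l['pixel'],l['conf']) for f in fs for l in landmark_of(f,'dock_red_seat')[:1]]; print(sys_d0)
from fitdock import wood
for f in fs: print(wood(f,'red',(.482,.2885)))
cv2.imwrite('pics/r.png',np.hstack([cv2.resize(fs[0]['frame'][265:300,185:245,::-1],(400,233),interpolation=cv2.INTER_CUBIC),cv2.resize(fs[1]['frame'][160:202,205:277,::-1],(400,233),interpolation=cv2.INTER_CUBIC)]))
E
```

```text
[ 0.64353996 -0.1964693   0.24847294] [-3.14042827e+00  1.98334214e-03 -1.97917613e-01] 0.08523192181298428
red 0 54 [0.61   0.2963 0.1328] min [0.597 0.29  0.101] max [0.623 0.305 0.152]
red 1 26 [0.6172 0.2959 0.1461] min [0.609 0.291 0.143] max [0.625 0.304 0.151]
yellow 0 57 [0.6318 0.1379 0.0643] min [0.606 0.131 0.056] max [0.658 0.145 0.07 ]
yellow 1 hidden
blue 0 92 [ 0.6446 -0.0123  0.0638] min [ 0.5   -0.055  0.035] max [ 0.675 -0.005  0.071]
blue 1 141 [ 0.6298 -0.0121  0.061 ] min [ 0.5   -0.068  0.035] max [0.676 0.045 0.072]
(array([ 1.08770642, -0.67993396]), array([150. ,  68.1]), np.float32(0.89221823), np.float64(0.9241619978883235))
(array([ 0.64516138, -0.19777228]), array([123.7,  62.6]), np.float32(1.3746063), np.float64(0.012619644964562138))
[([215.8, 281.8], 0.87)]
(array([0.52698505, 0.28997717]), array([111.3, 159.5]), np.float32(0.08740747))Traceback (most recent call last):
  File "<stdin>", line 9, in <module>
  File "fitdock.py", line 9, in wood
    r=cv2.minAreaRect((P*1000).astype(np.float32)); b=cv2.boxPoints(r); e=max([b[1]-b[0],b[2]-b[1]],key=np.linalg.norm)
cv2.error: OpenCV(4.12.0) /io/opencv/modules/imgproc/src/convhull.cpp:143: error: (-215:Assertion failed) total >= 0 && (depth == CV_32F || depth == CV_32S) in function 'convexHull'
```

Emit:
arm_command:
  targets: [0.002, 0, 0.1, 0, 0, 0, -1, 0, 0, 0.1, 0, 0, 0, -1, 0, 0, 0.1, 0, 0, 0, -1, 0, 0, 0.1, 0, 0, 0, -1, 0, 0, 0, 0, 0, 0, -1, 0, 0, 0, 0, 0, 0, -1]

```text
clock: 42.55
eef_pos: [0.6463, -0.1969, 0.0514]
tool_rot: [-3.141, -0.002, -0.197]
ft_force: [-0.2, -0.2, 0.0]
opening: 0.0854
gripper_force: 0.0
```

```bash
python3 - <<'E'
from h import *
fs=[grab_frame("top"),grab_frame("side")]
cv2.imwrite('pics/r.png',np.hstack([cv2.resize(fs[0]['frame'][265:300,185:245,::-1],(400,233),interpolation=cv2.INTER_CUBIC),cv2.resize(fs[1]['frame'][160:202,205:277,::-1],(400,233),interpolation=cv2.INTER_CUBIC)]))
E
```

```text
(no output)
```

View pics/r.png

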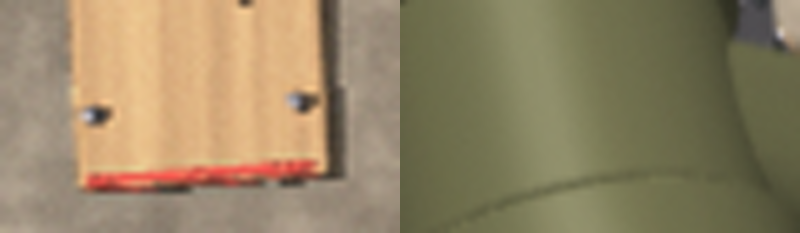

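The red dock's pin tops show at (95,115) and (299,101) in the top crop.

Emit:
arm_command:
  targets: [-0.003, 0, 0.01, 0, 0, 0, -1, 0, 0, 0, 0, 0, 0, 1, 0, 0, 0, 0, 0, 0, 1, 0, 0, 0, 0, 0, 0, 1, 0, 0, 0, 0, 0, 0, 1, 0, 0, -0.05, 0, 0, 0, 1, 0, 0, -0.1, 0, 0, 0, 1, 0, 0, -0.1, 0, 0, 0, 1, 0, 0, 0, 0, 0, 0, 1, 0, 0, 0, 0, 0, 0, 1]

```text
clock: 43.9
eef_pos: [0.6429, -0.197, 0.1688]
tool_rot: [3.141, 0.001, -0.198]
ft_force: [0.1, 0.4, -1.5]
opening: 0.0132
gripper_force: 58.4
```

```bash
python3 - <<'E'
from h import *
held('red',-.034)
fs=[grab_frame("top"),grab_frame("side")]
d1=lambda x,y:((x+.5)/3.7-.5+205,(y+.5)/3.7-.5+150)
X=[tri(fs,[a,d1(*b)]) for a,b in(((198.82,281.85),(62,73)),((229.42,279.75),(127,165)))]
d=X[0]-X[1]; print(np.round(X,4),'mid',((X[0]+X[1])/2).round(4),'len',np.linalg.norm(d[:2]),'yaw',np.arctan2(-d[0],d[1]))
E
```

```text
tcp [ 0.6429 -0.197   0.1688] [ 3.141e+00  1.000e-03 -1.980e-01] open 0.0132
top 206 plate z 0.13522057033840185
  centre [ 649.1 -168.9] [63.7 61.1] yaw -0.195 in tool x,y mm [  0.5 -28.8]
side 883 plate z 0.13577464278543272
  centre [ 643.2 -198.4] [123.2  61.9] yaw -0.184 in tool x,y mm [0.5 1.3]
[[0.4779 0.327  0.0414]
 [0.4858 0.2395 0.0364]] mid [0.4818 0.2833 0.0389] len 0.08785311039307812 yaw 0.09010272064313224
```

Emit:
arm_command:
  targets: [0, 0, 0, 0, 0, -0.0457, 1, 0, 0, 0, 0, 0, -0.0457, 1, -0.026, -0.1098, 0, 0, 0, 0, 1, -0.026, -0.1098, 0, 0, 0, 0, 1, -0.026, -0.1098, 0, 0, 0, 0, 1, -0.026, -0.1098, 0, 0, 0, 0, 1, -0.026, -0.1098, 0, 0, 0, 0, 1, -0.026, -0.1098, 0, 0, 0, 0, 1, -0.026, -0.1098, 0, 0, 0, 0, 1, -0.026, -0.1098, 0, 0, 0, 0, 1, -0.026, -0.1098, 0, 0, 0, 0, 1, 0, 0, 0, 0, 0, 0, 1]

```text
clock: 45.6
eef_pos: [0.4799, 0.2906, 0.1691]
tool_rot: [-3.138, 0.002, 0.098]
ft_force: [0.3, -0.5, -1.4]
opening: 0.0135
gripper_force: 58.9
```

Emit:
arm_command:
  targets: [0, 0, 0, 0, 0, 0, 1, 0, 0, 0, 0, 0, 0, 1, 0, 0, 0.07, 0, 0, 0, 1, 0, 0, 0.08, 0, 0, 0, 1, 0, 0, 0, 0, 0, 0, 1, 0, 0, 0, 0, 0, 0, 1]

```text
clock: 46.35
eef_pos: [0.4838, 0.2843, 0.0955]
tool_rot: [-3.141, -0.001, 0.088]
ft_force: [0.2, 0.8, -1.9]
opening: 0.0136
gripper_force: 58.9
```

```bash
python3 - <<'E'
from h import *
held('red',-.034)
E
```

```text
tcp [0.4838 0.2843 0.0955] [-3.141e+00 -1.000e-03  8.800e-02] open 0.0136
top 259 plate z 0.06216150973694434
  centre [487.5 253.7] [59.4 60.5] yaw 0.088 in tool x,y mm [ 0.9 30.8]
side 678 plate z 0.06362117713164595
  centre [486.2 283.1] [ 61. 126.] yaw 0.096 in tool x,y mm [2.3 1.4]
```

Emit:
arm_command:
  targets: [-0.004, -0.0018, 0, 0, 0, 0, 1, 0, 0, 0, 0, 0, 0, 1, 0, 0, 0.012, 0, 0, 0, 1, 0, 0, 0.012, 0, 0, 0, 1, 0, 0, 0.01, 0, 0, 0, 1, 0, 0, 0, 0, 0, 0, 1, 0, 0, 0, 0, 0, 0, 1]

```text
clock: 47.32
eef_pos: [0.4809, 0.2854, 0.0775]
tool_rot: [-3.142, 0.0, 0.089]
ft_force: [0.1, -0.4, -1.5]
opening: 0.0127
gripper_force: 58.9
```

Emit:
arm_command:
  targets: [0.002, 0, 0, 0, 0, 0, 1, 0, 0, 0.008, 0, 0, 0, 1, 0, 0, 0.008, 0, 0, 0, 1, 0, 0, 0.007, 0, 0, 0, 1, 0, 0, 0, 0, 0, 0, 1, 0, 0, 0, 0, 0, 0, 1]

```text
clock: 48.08
eef_pos: [0.4817, 0.2855, 0.0659]
tool_rot: [-3.142, 0.0, 0.089]
ft_force: [-1.1, 0.7, -3.0]
opening: 0.013
gripper_force: 58.8
```

Emit:
arm_command:
  targets: [0, 0, 0.002, 0, 0, 0, 1, 0, 0, 0, 0, 0, 0, 1, 0, 0, 0, 0, 0, 0, -1, 0, 0, 0, 0, 0, 0, -1, 0, 0, -0.06, 0, 0, 0, -1, 0, 0, -0.1, 0, 0, 0, -1, 0, 0, -0.1, 0, 0, 0, 1, 0.09, 0, 0, 0, 0, 0, 1, 0.09, 0, 0, 0, 0, 0, 1, 0, 0, 0, 0, 0, 0, 1, 0, 0, 0, 0, 0, 0, 1]

```text
clock: 49.45
eef_pos: [0.5708, 0.2934, 0.1946]
tool_rot: [3.141, 0.001, 0.089]
ft_force: [-1.1, 0.5, 0.6]
opening: 0.0002
gripper_force: 0.0
```

```bash
python3 - <<'E'
from h import *
s=read_state();print(s["eef_pos"],s["tool_rot"],s["opening"])
for n in("top","side"):
    f=grab_frame(n)
    for c,p,z in(('red',(.482,.2845),.032),):
        try: print(n,c,rect(f,c,p,z,.07))
        except Exception: print(n,c,'hidden')
E
```

```text
[0.57077793 0.29340276 0.19458649] [3.14143689e+00 1.24939784e-03 8.93602589e-02] 0.0001552649832441248
top red (array([0.48238702, 0.25860446]), array([64.3, 68.7]), np.float32(-1.4871596), np.float64(0.030945307759035923))
side red (array([0.47942279, 0.28238098]), array([ 70.2, 125.4]), np.float32(-1.4816897), np.float64(0.03201462512580111))
```

Emit:
arm_command:
  targets: [0.006, 0, 0.08, 0, 0, 0, 1, 0.036, 0, 0, 0, 0, 0, 1, 0.027, 0, 0.007, 0, 0, 0, 1, 0.025, 0, 0.0124, 0, 0, 0, 1, 0.0224, 0, 0.0172, 0, 0, 0, 1, 0.0184, 0, 0.0212, 0, 0, 0, 1, 0.0138, 0, 0.0246, 0, 0, 0, 1, 0.007, 0, 0.02, 0, 0, 0, 1, 0.004, 0, 0.021, 0, 0, 0, 1, 0, 0, 0.008, 0, 0, 0, 1, 0, 0, 0, 0, 0, 0, 1]

```text
clock: 50.92
eef_pos: [0.6511, 0.3007, 0.0911]
tool_rot: [-3.141, -0.001, 0.089]
ft_force: [-2.8, -2.5, 15.3]
opening: -0.0002
gripper_force: 7.7
```

Emit:
arm_command:
  targets: [0, 0, -0.1, 0, 0, 0, 1, 0, 0, -0.1, 0, 0, 0, 1, 0, 0, -0.1, 0, 0, 0, 1, -0.02, 0.11, 0, 0, 0, 0, 1, -0.02, 0.11, 0, 0, 0, 0, 1, -0.02, 0.11, 0, 0, 0, 0, 1, -0.02, 0.11, 0, 0, 0, 0, 1, -0.02, 0.11, 0, 0, 0, 0, 1, -0.02, 0.11, 0, 0, 0, 0, 1, -0.02, 0.11, 0, 0, 0, 0, 1, -0.02, 0.11, 0, 0, 0, 0, 1, -0.02, 0.11, 0, 0, 0, 0, 1]

```text
clock: 52.42
eef_pos: [0.6045, -0.2018, 0.2384]
tool_rot: [-3.141, 0.002, 0.09]
ft_force: [1.8, -0.1, 0.2]
opening: -0.0
gripper_force: 0.0
```

Emit:
arm_command:
  targets: [-0.02, 0.11, 0, 0, 0, 0, 1, -0.02, 0.11, 0, 0, 0, 0, 1, -0.02, 0.11, 0, 0, 0, 0, 1, 0, 0, 0, 0, 0, 0, 1]

```text
clock: 52.92
eef_pos: [0.5871, -0.3738, 0.2372]
tool_rot: [3.14, 0.004, 0.081]
ft_force: [-0.1, 0.3, 0.0]
opening: 0.0002
gripper_force: 0.0
```

```bash
python3 - <<'E'
from h import *
fs=[grab_frame("top"),grab_frame("side")]; sleeves(fs)
for f in fs:
    for c,p in(('blue',(.475,-.012)),('yellow',(.46,.126)),('red',(.482,.2845))):
        print(c,rect(f,c,p,.032,.07))
f=fs[1]; cv2.imwrite('pics/end.png',cv2.resize(f["frame"][100:330,190:480,::-1],None,fx=2.4,fy=2.4,interpolation=cv2.INTER_CUBIC))
E
```

```text
red 0 104 [0.6321 0.2973 0.0596] min [0.501 0.228 0.035] max [0.682 0.335 0.072]
red 1 144 [0.6207 0.2932 0.058 ] min [0.5   0.224 0.035] max [0.686 0.337 0.072]
yellow 0 51 [0.6305 0.1381 0.0638] min [0.606 0.133 0.057] max [0.658 0.142 0.071]
yellow 1 109 [0.6333 0.1336 0.0649] min [0.607 0.126 0.058] max [0.663 0.142 0.072]
blue 0 99 [ 0.6376 -0.0126  0.0621] min [ 0.5   -0.069  0.035] max [0.676 0.041 0.073]
blue 1 41 [ 0.6656 -0.0128  0.0646] min [ 0.652 -0.021  0.059] max [ 0.677 -0.007  0.071]
blue (array([ 0.47370493, -0.01175166]), array([ 57.9, 116.7]), np.float32(-1.5537041), np.float64(0.03125097362751639))
yellow (array([0.45982404, 0.1268098 ]), array([ 61.5, 119.1]), np.float32(-1.5141894), np.float64(0.0313457939986046))
red (array([0.47980057, 0.2845744 ]), array([ 65.1, 120.6]), np.float32(-1.4824178), np.float64(0.03092510560679207))Traceback (most recent call last):
  File "<stdin>", line 5, in <module>
  File "h.py", line 26, in rect
    n,l,s,_=cv2.connectedComponentsWithStats(m); k=1+np.argmax(s[1:,4]); m=(l==k)
                                                     ~~~~~~~~~^^^^^^^^^
    return _wrapfunc(a, 'argmax', axis=axis, out=out, **kwds)
    return bound(*args, **kwds)
ValueError: attempt to get argmax of an empty sequence
```

```bash
python3 - <<'E'
from h import *
fs=[grab_frame("top"),grab_frame("side")]
a=cv2.resize(fs[0]["frame"][185:305,185:345,::-1],(400,300),interpolation=cv2.INTER_CUBIC); b=cv2.resize(fs[1]["frame"][110:320,190:470,::-1],(400,300),interpolation=cv2.INTER_CUBIC)
cv2.imwrite('pics/end.png',np.hstack([a,b]))
E
```

```text
(no output)
```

View pics/end.png

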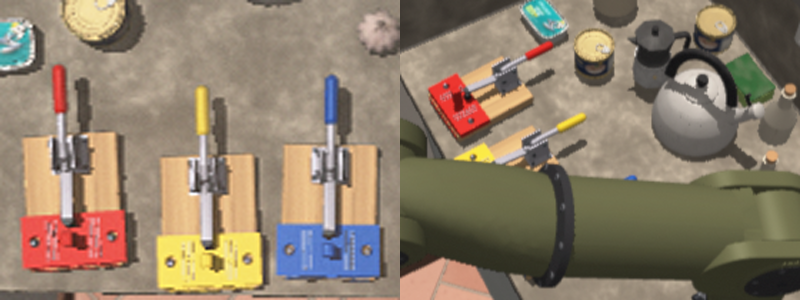

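All three inserts sit over their pins under the pads, all three handles are down, and the arm is clear. Handing in.

```bash
python3 -c "
from bench import *
print(job_done())"
```

```text
the job is handed in; nothing more can be done
None
```

The job is handed in: the red, yellow and blue inserts are each seated in their own dock with all three latches folded down, checked only in the last pictures (pad force not measured, and no verdict came back).

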